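# Pack sample carriers into the cool box

### The job

Pack the samples for transport: swing the clamp clear, lift the lid off the white cool box by its handle and lay it on the grey mat, then take each tube carrier on the bench by its handle and lower it gently into a free well of the box; the gel packs in the wells differ in height, so stop when you feel the carrier stand and never drop or ram it. When every carrier stands upright in a well, put the lid fully back on, swing the clamp back to point straight in over the lid, and leave the bottle, tip box and mug where they are.

Things in the scene. Friction and masses are not known exactly. Their poses are not given: they have to be found in the camera images.
- box: White cool box, fixed, 166 (x) x 178 (y) x 85 mm high, walls 10 mm, open top; crossing dividers 6 mm thick, 60 mm high, make four wells. Origin: centre of underside, on the bench; z up; yaw varies. In each well lies a rigid gel pack, its top anywhere from 12 to 42 mm above the bench, differing from well to well. On its -x side a steel post, 18 mm thick, axis at x = -120 mm, carries the clamp
- well0 (a point): Centre of the mouth of well 0 of the box at rim height (85 mm above the bench); the well is 70 mm along the box's x by 76 mm along the box's y; axes as the box's
- well1 (a point): Centre of the mouth of well 1 of the box at rim height (85 mm above the bench); the well is 70 mm along the box's x by 76 mm along the box's y; axes as the box's
- well2 (a point): Centre of the mouth of well 2 of the box at rim height (85 mm above the bench); the well is 70 mm along the box's x by 76 mm along the box's y; axes as the box's
- well3 (a point): Centre of the mouth of well 3 of the box at rim height (85 mm above the bench); the well is 70 mm along the box's x by 76 mm along the box's y; axes as the box's
- lid: Deep white lid, 186 (x) x 198 (y) x 96 mm, 0.35 kg. Origin: centre of lower edge. Its skirt, 16 mm deep, goes round the box with 5 mm play each way. Seated (as at the start): origin 69 mm above the bench over the box's centre, axes along the box's, or half a turn round. On top a bar handle 12 mm thick, 90 mm long along the lid's y, bar centre 131 mm above the origin, 29 mm free under it
- mat: Thin grey bench mat, fixed, 230 x 230 x 4 mm, lying flat on the bench; origin: centre of its underside. The lid is laid here, right way up, while the box is open
- clamp (a joint): Flat steel arm turning level about the post's vertical axis. 0: straight in over the lid (box's +x); positive: counter-clockwise from above (towards box's +y); stops at -1.75 and 1.75 rad. Swing it clear to either side: it clears the lid beyond about 1.25 rad. Light friction (about 1 N at the knob), stays where left. Arm 168 to 176 mm above the bench, 3 mm over the seated lid
- clamp_knob (a point): Point on the axis of the clamp's upright round black knob (20 mm thick, from 176 to 216 mm above the bench), 200 mm above the bench, 62 mm from the pivot axis; moves with the clamp
- clamp_pivot (a point): Point on the clamp's vertical pivot axis, 172 mm above the bench
- carrier0: Tube carrier (2 to 4 alike are present; absent: None), 0.22 kg, give or take: orange block 54 (x) x 50 (y) x 42 mm with four capped tubes (56 mm high) and a stirrup handle: round bar 10 mm thick, 50 mm long along its x, axis 100 mm above the origin, on thin uprights at its ends. Origin: centre of underside; z up. Fits a well with its x along the box's x, either way round
- carrier1: Tube carrier (2 to 4 alike are present; absent: None), 0.22 kg, give or take: orange block 54 (x) x 50 (y) x 42 mm with four capped tubes (56 mm high) and a stirrup handle: round bar 10 mm thick, 50 mm long along its x, axis 100 mm above the origin, on thin uprights at its ends. Origin: centre of underside; z up. Fits a well with its x along the box's x, either way round
- carrier2: Tube carrier (2 to 4 alike are present; absent: None), 0.22 kg, give or take: orange block 54 (x) x 50 (y) x 42 mm with four capped tubes (56 mm high) and a stirrup handle: round bar 10 mm thick, 50 mm long along its x, axis 100 mm above the origin, on thin uprights at its ends. Origin: centre of underside; z up. Fits a well with its x along the box's x, either way round
- carrier3: Tube carrier (2 to 4 alike are present; absent: None), 0.22 kg, give or take: orange block 54 (x) x 50 (y) x 42 mm with four capped tubes (56 mm high) and a stirrup handle: round bar 10 mm thick, 50 mm long along its x, axis 100 mm above the origin, on thin uprights at its ends. Origin: centre of underside; z up. Fits a well with its x along the box's x, either way round
- media_bottle: Bystander: closed glass bottle, 64 mm wide, 130 mm high, loose; origin: centre of its underside
- tip_box: Bystander: pipette tip box, 77 x 112 x 68 mm, loose; origin: centre of its underside
- pen_mug: Bystander: blue mug, 72 mm wide, 85 mm high, loose; origin: centre of its underside
Not all that is in view belongs to the job. What is shaped like the carrier0 but yellow is not meant.

How it is judged:
By the outcome, as a careful person would: the job done as asked, in the order asked, and still so for the second after the job is handed in, with the robot touching nothing.
Of carrier0, carrier1, carrier2, carrier3 only 2 to 4 are there at a start; the rules pass over those that are not, and their reading is None.
At some moment in a run one of carrier0, carrier1, carrier2, carrier3, lid may be knocked a few centimetres aside while the robot is not near it.
It also fails if it takes over 210 s, if anything falls off the work surface, if the arm or the gripper's body presses on something with over 40 N, if the wrist force passes 120 N, or if a joint passes its speed limit or range.

### The arm

A 6-joint arm with a two-finger parallel gripper is mounted at the origin on the work surface. World frame = base frame: x ahead of the robot, y to its left, z up, the work surface at z = 0. Lengths are in m, angles in rad, forces in N, time in s.
With the tool pointing down it reaches from about 0.425 to 0.95 m from the base axis. Payload 3.5 kg.
Tool frame: the origin (TCP) lies on the centre line of the jaws, within the pads' length; the fingertips stand 17 mm ahead of it and the grasp point (between the pads) lies 2 mm behind it; z points along the fingers, y is the line along which they close (so a half turn about z gives the same grasp; the last joint's range is limited). The gripper opens to 85 mm and grips with 20 to 120 N. Pads are 22 mm wide; open, the fingers measure 114 mm over their backs; the gripper's body (76 mm by 85 mm) begins 54 mm behind the grasp point. The pads swing forward as they close: fully open they stand 13 mm farther back than shut.
Start: joints at [-1.347, 0.286, 1.577, -0, 1.279, -0.15], TCP at [0.247, -0.628, 0.248] pointing down, gripper open.
Joint ranges: [-2.77, 2.77], [-0.9, 2.22], [0.21, 2.48], [-1.53, 4.67], [0.24, 2.81], [-2.84, 2.84]. Speed limits (rad/s): [2.79, 2.79, 3.14, 3.14, 3.14, 3.14].

### API

Orientations are given as a unit quaternion [x, y, z, w].
In Python, from plant import ctrl gives the robot as it stands. The module is installed in compiled form; this text tells all that it offers.
- The arm moves only by the tool drive_tool, never from a script. Its argument "moves" is a list of rows, each a list of 3 entries, a list of its own where there are three numbers: the turn, a rotation vector about the tool's x, y, z in rad, then the shift along the tool's x, y, z in m, then the finger opening in m, from 0 to 0.0854. A call has 1 to 5 rows; each row shifts and turns the commanded pose from where the row before left it, along the tool's axes as they then stand; what a row does not reach is not made up. A row lasts 1/8 s, in which the tool goes at most 62.5 mm and 10.7 degrees, less where a joint would pass 70% of its speed; a pose out of reach is approached as far as the arm can. A call with a gripper value outside its range is refused whole. The fingers move at their own pace and stop on an object; "grip_force" is the grip in N (left out, the last holds). Time passes only in rows, so rows that do not move let the fingers close. It gives the time, the measured TCP pose, the force, the opening and the grip force at its end, in the units of the state.
- ctrl.get_state(): the state, without advancing time (a new reading comes with each control period).
- ctrl.read_camera(name): name is "scene" or "side" or "wrist"; returns a dict with "image" (400x640x3 uint8, red, green, blue), "fx", "fy", "cx", "cy" (pixels), "R" (3x3) and "t" (3): a world point X has camera coordinates R X + t. Camera axes: x right, y down, z forward; pixel columns grow to the right and rows downward; lengths in m; the calibration is good to about 2 mm. A picture is of the moment at which its call begins. There is no depth.
- ctrl.sign_off(): hands the job in; it is judged then, once.
The state is a dict: "time": time; "qpos": joint angles; "dq": joint speeds; "joint_efforts": joint torques, N m; "eef_pos": TCP position; "tcp_rot": TCP orientation; "contact_force": force on the tool from outside, world axes, zero at the start; "wrist_torque": the same for the moment, N m; "opening": opening from 0.0 (shut) to 1.0 (fully open); "finger_force": force on a finger pad.
Only numpy, scipy, OpenCV 4.12 (cv2) and the standard library are available. Lean on these libraries where they do the work, as an engineer would, in place of code of your own. Each camera call takes 0.05 s, during which the arm holds its last target. There are 200 camera calls.

## Working session

There is one attempt and no reset: what is moved stays moved. The work goes in short steps, Python scripts to look and compute and a tool call to move; the robot and the scene stay as the last step left them, time stands still between calls to the robot, and variables do not carry over. Pictures are saved under pics/ and viewed, at most 14 in all, crops included, and the job is handed in when it is done.

Besides the shell and the picture viewer there is one more tool, called after "Call:" as name([rows], argument=value, ...), one row to a line, values as JSON. drive_tool: Moves the arm, as the interface text tells. Its arguments: {"type":"object","properties":{"moves":{"type":"array","items":{"type":"array"}},"grip_force":{"type":"number"}},"required":["moves"]}

```bash
mkdir -p pics; cat > h.py <<'E'
import numpy as np, cv2, sys
from scipy.spatial.transform import Rotation as Rn
from plant import ctrl
def snap(name,fn):
    c=ctrl.read_camera(name); np.savez('pics/'+fn+'.npz',**{k:np.array(v) for k,v in c.items()})
    cv2.imwrite('pics/'+fn+'.png',c['image'][:,:,::-1]); return c
def load(fn): return dict(np.load('pics/'+fn+'.npz'))
def ray(c,u,v):
    R=c['R'];t=c['t'];o=-R.T@t
    d=R.T@np.array([(u-c['cx'])/c['fx'],(v-c['cy'])/c['fy'],1.]);return o,d/np.linalg.norm(d)
def atz(c,u,v,z):
    o,d=ray(c,u,v);return o+d*(z-o[2])/d[2]
def tri(obs):
    A=np.zeros((3,3));b=np.zeros(3);rs=[]
    for c,u,v in obs:
        o,d=ray(c,u,v);P=np.eye(3)-np.outer(d,d);A+=P;b+=P@o;rs.append((o,d))
    X=np.linalg.solve(A,b);return X,[np.linalg.norm(np.cross(X-o,d)) for o,d in rs]
def proj(c,X):
    p=c['R']@np.asarray(X)+c['t'];return np.array([c['fx']*p[0]/p[2]+c['cx'],c['fy']*p[1]/p[2]+c['cy']])
def st():
    s=ctrl.get_state();R=Rn.from_quat(s['tcp_rot']).as_matrix()
    print('t',round(s['time'],2),'p',np.round(s['eef_pos'],4),'F',np.round(s['contact_force'],1),'open',np.round(s['opening'],3),'ff',s['finger_force'],'q',np.round(s['qpos'],2));print(np.round(R,3).tolist());return s,R
def go(target,yaw=None):
    """tool-frame shift to target; yaw = world angle of tool y (mod pi) -> turn about tool z"""
    s=ctrl.get_state();R=Rn.from_quat(s['tcp_rot']).as_matrix()
    y=np.arctan2(R[1,1],R[0,1])
    print('shift(tool axes now)',np.round(R.T@(np.array(target)-s['eef_pos']),4),'toolyaw',round(y,4))
    if yaw is not None:
        d=(yaw-y+np.pi/2)%np.pi-np.pi/2; print('turn z',np.round(-d,4),'(alt half turn)')
E
python3 - <<'E'
from h import *
st()
for n in ('scene','side','wrist'):
    c=snap(n,n+'0'); print(n,np.round(-c['R'].T@c['t'],3),c['fx'])
E
```

```text
t 0.0 p [ 0.2464 -0.6278  0.2469] F [ 0.1 -0.2  0.6] open 0.998 ff 0.0 q [-1.35  0.29  1.58 -0.    1.28 -0.15]
[[0.931, 0.365, -0.001], [0.365, -0.931, 0.002], [0.0, -0.002, -1.0]]
scene [ 1.276 -0.294  0.885] 465.5127533068377
side [ 0.533 -0.61   0.857] 377.60938032228097
wrist [ 0.322 -0.598  0.372] 342.787346467692
```

View pics/scene0.png

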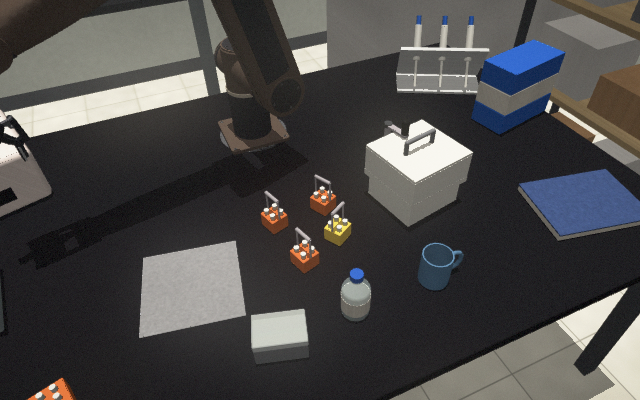

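View pics/side0.png

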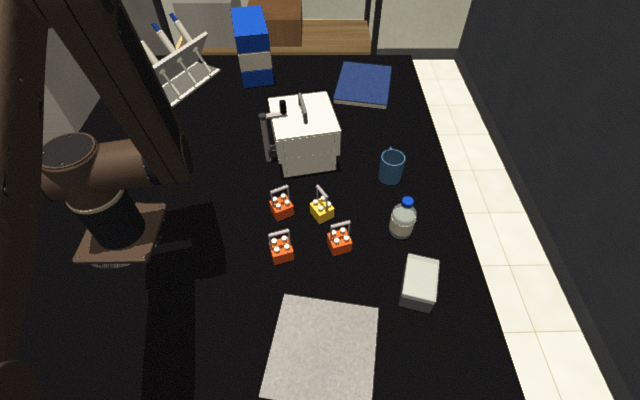

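The scene shows three orange carriers at scene px (274,215), (322,200), (305,255) and side px (281,207), (281,248), (340,240). There is a yellow decoy at scene (337,229) and an orange thing at the scene's corner (50,395). The mat is at scene (192,288), and the box with its clamp is at scene (418,170).

```bash
python3 - <<'E'
from h import *
a=load('scene0');b=load('side0');w=load('wrist0')
print('corner obj',atz(a,50,390,0.05), 'in side',proj(b,atz(a,50,390,0.05)))
for n,p,q in [('c',(274,215),(281,207)),('c',(322,200),(281,207)),('c',(274,215),(281,248)),('c',(305,255),(340,240))]:
    print(n,tri([(a,*p),(b,*q)]))
i=a['image'][:,:,::-1][110:275,255:480];j=b['image'][:,:,::-1][85:270,250:420]
i=cv2.resize(i,None,fx=3.5,fy=3.5,interpolation=3)
j=cv2.resize(j,None,fx=3.2,fy=3.2,interpolation=3)
cv2.imwrite('pics/cs.png',i);cv2.imwrite('pics/cd.png',j);print(i.shape,j.shape)
E
```

```text
corner obj [ 0.70886831 -0.61424334  0.05      ] in side [430.11747078 521.57492284]
c (array([ 0.46410699, -0.05905706,  0.11203853]), [np.float64(0.04612382782836709), np.float64(0.0461238278283671)])
c (array([0.43053186, 0.06090106, 0.02971697]), [np.float64(0.00033744453650728), np.float64(0.00033744453650717615)])
c (array([ 0.43832896, -0.0787899 ,  0.03744382]), [np.float64(0.0007366410332614827), np.float64(0.000736641033261429)])
c (array([ 0.59094898, -0.05440787,  0.03124723]), [np.float64(0.0004485097510684494), np.float64(0.00044850975106828226)])
(578, 788, 3) (592, 544, 3)
```

View pics/cs.png

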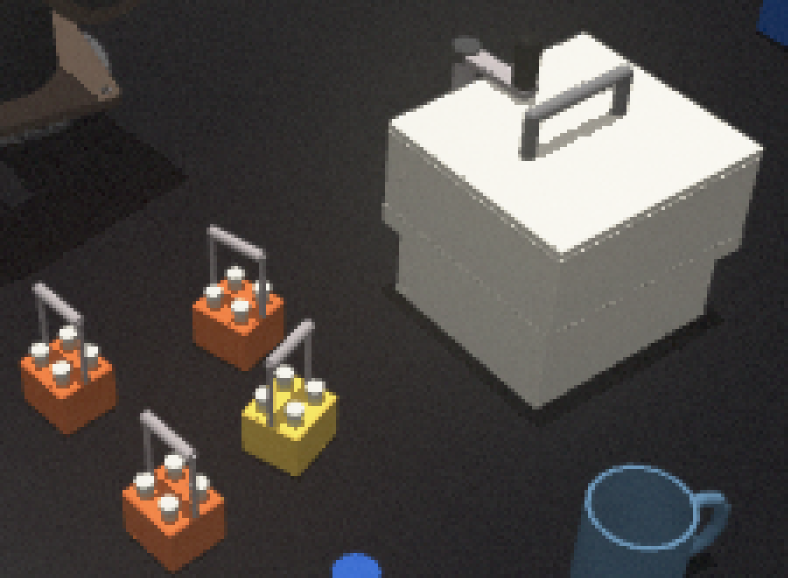

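View pics/cd.png

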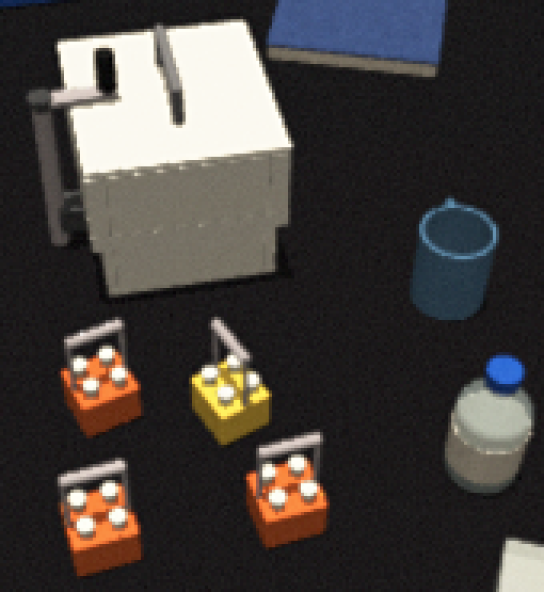

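The crops confirm three orange carriers with stirrup handles. The yellow one at crop (290,410) is the decoy. The clamp points in over the lid, with the knob at crop (525,65). Next I triangulate.

```bash
cat > m1.py <<'E'
from h import *
a=load('scene0');b=load('side0')
S=lambda x,y:(a,255+x/3.5,110+y/3.5); D=lambda x,y:(b,250+x/3.2,85+y/3.2)
def pr(n,s,d):
    P=[]
    for p,q in zip(s,d):
        X,r=tri([S(*p),D(*q)]);P.append(X);print(n,np.round(X,4),np.round(r[0],4))
    return np.array(P)
for n,s,d in [('A',[(212,232),(264,255)],[(67,343),(123,325)]),('B',[(39,290),(80,320)],[(62,480),(125,465)]),('C',[(147,416),(192,455)],[(260,450),(320,438)]),('yellow',[(273,360),(309,324)],[(246,357),(214,323)])]:
    P=pr(n,s,d);v=P[1]-P[0];print('   mid',P.mean(0).round(4),'yaw',np.arctan2(v[1],v[0]).round(3))
L=pr('lid',[(390,122),(585,33),(762,148),(562,252)],[(82,178),(57,42),(245,20),(290,147)])
print('  c',L.mean(0),'yaw x', [np.arctan2(*(v[1::-1])) for v in (L[3]-L[0],L[2]-L[1])],'y', [np.arctan2(*(v[1::-1])) for v in (L[1]-L[0],L[2]-L[3])])
H=pr('handle',[(528,112),(628,72)],[(178,110),(158,30)]);print(H.mean(0))
pr('knob',[(525,42)],[(104,52)]);pr('pivot',[(467,46)],[(40,98)])
M=np.array([atz(a,*p,.004) for p in [(145,257),(236,241),(245,315),(138,337)]]);print('mat',M.round(3),M.mean(0))
M=np.array([atz(b,*p,.004) for p in [(285,295),(379,306),(374,400),(260,400)]]);print('mat',M.round(3))
print('bottle',tri([(a,355,273),(b,408,202)]),'mug',tri([(a,437,253),(b,392,157)]))
print('tip',atz(a,280,322,.068))
E
python3 m1.py
```

```text
A [0.4103 0.0534 0.101 ] 0.0009
A [0.455  0.0743 0.1028] 0.0016
   mid [0.4326 0.0639 0.1019] yaw 0.437
B [ 0.4165 -0.0847  0.1012] 0.0012
B [ 0.4628 -0.071   0.1033] 0.0007
   mid [ 0.4397 -0.0778  0.1023] yaw 0.287
C [ 0.5667 -0.0605  0.1025] 0.0012
C [ 0.6132 -0.0486  0.1033] 0.0004
   mid [ 0.5899 -0.0545  0.1029] yaw 0.251
yellow [0.5577 0.0345 0.1046] 0.0007
yellow [0.532  0.0746 0.1012] 0.0001
   mid [0.5448 0.0545 0.1029] yaw 2.14
lid [0.4184 0.1947 0.1604] 0.0013
lid [0.383  0.3873 0.1644] 0.0005
lid [0.5663 0.418  0.1672] 0.0008
lid [0.6012 0.2286 0.1642] 0.0006
  c [0.49224028 0.3071427  0.16403685] yaw x [np.float64(0.18314754870201394), np.float64(0.16632834731574947)] y [np.float64(1.7528113406612074), np.float64(1.7530919686930237)]
handle [0.5001 0.2554 0.1954] 0.009
handle [0.4831 0.3544 0.1997] 0.0006
[0.49164246 0.3049085  0.19750376]
knob [0.4377 0.2938 0.217 ] 0.0018
pivot [0.3769 0.2828 0.1779] 0.0002
mat [[ 0.408 -0.41   0.004]
 [ 0.452 -0.189  0.004]
 [ 0.673 -0.233  0.004]
 [ 0.63  -0.457  0.004]] [ 0.54092045 -0.32237742  0.004     ]
mat [[ 0.452 -0.192  0.004]
 [ 0.677 -0.225  0.004]
 [ 0.643 -0.426  0.004]
 [ 0.412 -0.42   0.004]]
bottle (array([ 0.7596336 , -0.00997515,  0.13203767]), [np.float64(0.0009889680514970876), np.float64(0.000988968051497085)]) mug (array([0.75505223, 0.19838296, 0.08802747]), [np.float64(0.00024776695351387903), np.float64(0.00024776695351363086)])
tip [ 0.76237303 -0.17784835  0.068     ]
```

View pics/wrist0.png

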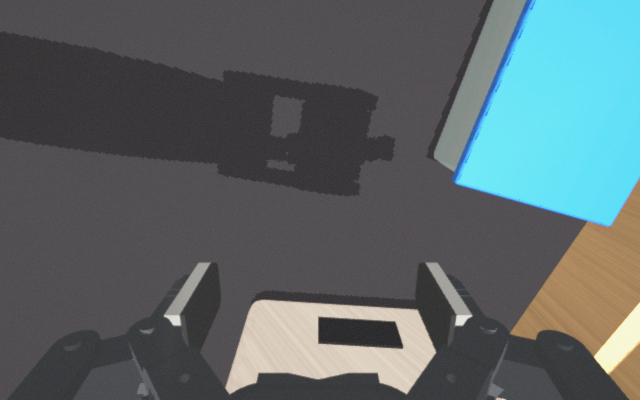

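No script is running. I'll swing round outside the inner reach limit, checking the orange thing in the corner on the way.

Call:
drive_tool([
  [[0, 0, 0], [0.06, 0.003, -0.01], 0.03],
  [[0, 0, 0], [0.06, 0.003, -0.01], 0.03],
  [[0, 0, 0], [0.06, 0.003, -0.01], 0.03],
  [[0, 0, 0], [0.06, 0.003, -0.01], 0.03],
  [[0, 0, 0], [0.06, 0.003, -0.01], 0.03],
])

```text
time: 0.78
eef_pos: [0.5329, -0.5319, 0.2981]
tcp_rot: [0.983, 0.186, -0.0, -0.0]
contact_force: [-0.5, -1.0, 0.2]
opening: 0.353
finger_force: 0.0
```

```bash
python3 - <<'E'
from h import *
st(); w=snap('wrist','w1'); print(proj(w,[.71,-.61,.05]),proj(w,[.541,-.322,0]))
go([.60,-.15,.30])
E
```

```text
t 0.78 p [ 0.5329 -0.5319  0.2981] F [-0.5 -1.   0.2] open 0.353 ff 0.0 q [-0.92  0.43  1.3  -0.    1.41  0.28]
[[0.931, 0.365, -0.001], [0.365, -0.931, 0.0], [-0.0, -0.001, -1.0]]
[458.26688193  22.47743834] [153.20068093  79.22634203]
shift(tool axes now) [ 1.959e-01 -3.287e-01  3.000e-04] toolyaw -1.191
```

View pics/w1.png

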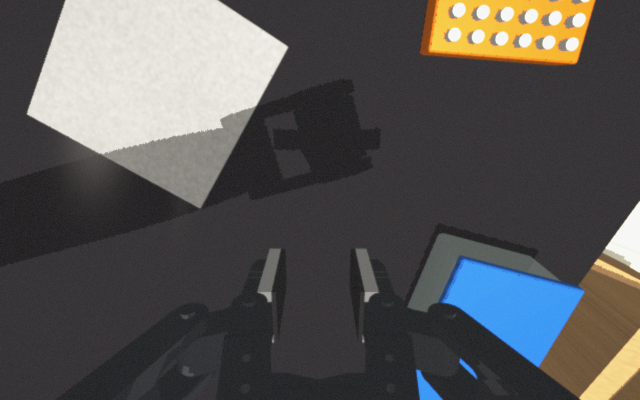

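The corner object at (510,30) is a many-tube rack, not a carrier. So there are three carriers. Now to above the knob.

Call:
drive_tool([
  [[0, 0, 0], [0.0135, -0.0535, 0], 0.036],
  [[0, 0, 0], [0.0135, -0.0535, 0], 0.036],
  [[0, 0, 0], [0.0135, -0.0535, 0], 0.036],
  [[0, 0, 0], [0.0135, -0.0535, 0], 0.036],
  [[0, 0, 0], [0.0135, -0.0535, 0], 0.036],
])

```text
time: 1.45
eef_pos: [0.4958, -0.2573, 0.2979]
tcp_rot: [0.983, 0.186, -0.0, -0.0]
contact_force: [0.4, 0.3, 0.7]
opening: 0.421
finger_force: 0.0
```

Call:
drive_tool([
  [[0, 0, 0], [0.0135, -0.0535, 0], 0.036],
  [[0, 0, 0], [0.0135, -0.0535, 0], 0.036],
  [[0, 0, 0], [0.0135, -0.0535, 0], 0.036],
  [[0, 0, 0], [0.0135, -0.0535, 0], 0.036],
  [[0, 0, 0], [0.0135, -0.0535, 0], 0.036],
])

```text
time: 2.08
eef_pos: [0.4609, 0.0162, 0.2981]
tcp_rot: [0.983, 0.186, 0.0, -0.0]
contact_force: [0.8, 1.3, 0.2]
opening: 0.424
finger_force: 0.0
```

Call:
drive_tool([
  [[0, 0, 0], [0.0135, -0.0535, 0], 0.036],
  [[0, 0, 0], [0.0135, -0.0535, 0], 0.036],
  [[0, 0, 0], [0.0135, -0.0535, 0], 0.036],
  [[0, 0, 0], [0.0135, -0.0535, 0], 0.036],
  [[0, 0, 0], [0, 0, 0], 0.036],
])

```text
time: 2.7
eef_pos: [0.4325, 0.2364, 0.298]
tcp_rot: [0.982, 0.189, -0.0, -0.0]
contact_force: [0.8, -0.1, 0.8]
opening: 0.425
finger_force: 0.0
```

Call:
drive_tool([
  [[0, 0, -0.147], [0, 0, 0], 0.036],
  [[0, 0, -0.147], [0, 0, 0], 0.036],
  [[0, 0, -0.147], [0, 0, 0], 0.036],
  [[0, 0, -0.147], [0, 0, 0], 0.036],
  [[0, 0, 0], [0, 0, 0], 0.036],
])

```text
time: 3.32
eef_pos: [0.4339, 0.2325, 0.2981]
tcp_rot: [0.887, 0.461, -0.0, 0.0]
contact_force: [-0.2, -0.0, -0.6]
opening: 0.422
finger_force: 0.0
```

```bash
python3 - <<'E'
from h import *
st(); w=snap('wrist','w2'); print(proj(w,[.4365,.295,.2]),proj(w,[.4925,.3055,.2]))
go([.4365,.295,.20],2.53)
E
```

```text
t 3.33 p [0.4339 0.2325 0.2981] F [-0.2 -0.  -0.6] open 0.422 ff 0.0 q [ 0.29 -0.16  1.96 -0.    1.35  0.9 ]
[[0.574, 0.819, -0.0], [0.819, -0.574, -0.0], [-0.001, 0.0, -1.0]]
[266.10884086 128.92331294] [328.67323765  60.79617702]
shift(tool axes now) [ 0.0526 -0.0337  0.0981] toolyaw -0.6127
turn z -0.0011 (alt half turn)
```

View pics/w2.png

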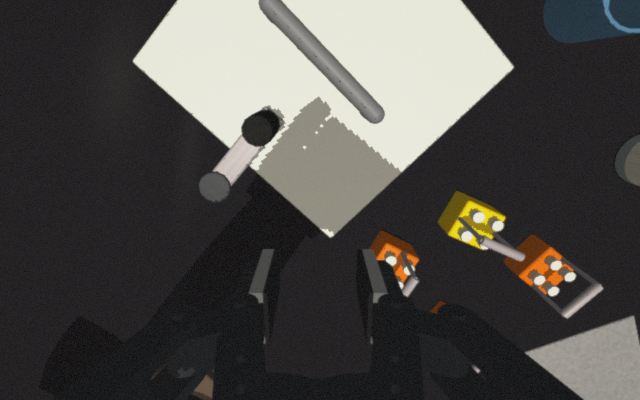

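The wrist view shows the knob at (259,129), the pivot at (215,186) and the lid handle from (270,3) to (375,115). Everything is consistent.

```bash
python3 - <<'E'
from h import *
w=load('wrist0'); w=load('w2'); a=load('scene0');b=load('side0')
k,_=tri([(w,259,129),(a,255+525/3.5,110+42/3.5),(b,250+104/3.2,85+52/3.2)]);print(k,atz(w,259,129,.216))
print('pivot',atz(w,215,186,.178)); print('handle ends',atz(w,273,6,.206),atz(w,374,114,.206))
go([*k[:2],.202])
# arc in tool axes, radius 62 about pivot from start .18 to 1.73
s=ctrl.get_state();R=Rn.from_quat(s['tcp_rot']).as_matrix()
th=.18+np.linspace(0,1.6,11);P=np.c_[np.cos(th),np.sin(th),0*th]*.062
print(np.round(np.diff(P,axis=0)@R,4))
E
```

```text
[0.43625358 0.29659386 0.21503833] [0.43612142 0.29772486 0.216     ]
pivot [0.37523593 0.28316339 0.178     ]
handle ends [0.48278632 0.34696627 0.206     ] [0.49774543 0.26406521 0.206     ]
shift(tool axes now) [ 0.0537 -0.0348  0.0961] toolyaw -0.6127
[[ 0.0064 -0.0076 -0.    ]
 [ 0.0051 -0.0085 -0.    ]
 [ 0.0037 -0.0092 -0.    ]
 [ 0.0021 -0.0097 -0.    ]
 [ 0.0006 -0.0099 -0.    ]
 [-0.001  -0.0099  0.    ]
 [-0.0026 -0.0096  0.    ]
 [-0.0041 -0.009   0.    ]
 [-0.0054 -0.0083  0.    ]
 [-0.0067 -0.0073  0.    ]]
```

Call:
drive_tool([
  [[0, 0, 0], [0.027, -0.0175, 0], 0.036],
  [[0, 0, 0], [0.027, -0.0175, 0], 0.036],
  [[0, 0, 0], [0, 0, 0.048], 0.036],
  [[0, 0, 0], [0, 0, 0.048], 0.036],
  [[0, 0, 0], [0, 0, 0], 0.036],
])

```text
time: 4.0
eef_pos: [0.4332, 0.2963, 0.1978]
tcp_rot: [0.887, 0.462, -0.005, -0.0]
contact_force: [0.1, -0.5, -0.7]
opening: 0.424
finger_force: 0.0
```

Call:
drive_tool([
  [[0, 0, 0], [0.0064, -0.0076, 0], 0.036],
  [[0, 0, 0], [0.0051, -0.0085, 0], 0.036],
  [[0, 0, 0], [0.0037, -0.0092, 0], 0.036],
  [[0, 0, 0], [0.0021, -0.0097, 0], 0.036],
  [[0, 0, 0], [0.0006, -0.0099, 0], 0.036],
])

```text
time: 4.62
eef_pos: [0.4087, 0.3389, 0.2027]
tcp_rot: [0.887, 0.463, 0.0, -0.0]
contact_force: [1.6, 0.3, 0.2]
opening: 0.421
finger_force: 0.6
```

Call:
drive_tool([
  [[0, 0, 0], [-0.001, -0.0099, 0], 0.036],
  [[0, 0, 0], [-0.0026, -0.0096, 0], 0.036],
  [[0, 0, 0], [-0.0041, -0.009, 0], 0.036],
  [[0, 0, 0], [-0.0054, -0.0083, 0], 0.036],
  [[0, 0, 0], [-0.0067, -0.0073, 0], 0.036],
])

```text
time: 5.25
eef_pos: [0.3611, 0.3471, 0.2023]
tcp_rot: [0.887, 0.463, -0.0, -0.0]
contact_force: [1.0, -0.7, 0.6]
opening: 0.427
finger_force: 0.5
```

Call:
drive_tool([
  [[0, 0, 0], [0, 0, 0], 0.036],
  [[0, 0, 0], [0, 0, 0], 0.036],
])

```text
time: 5.5
eef_pos: [0.3616, 0.3471, 0.2023]
tcp_rot: [0.887, 0.463, -0.0, -0.0]
contact_force: [-0.5, 0.1, 0.0]
opening: 0.421
finger_force: 0.0
```

```bash
python3 - <<'E'
from h import *
st(); w=snap('wrist','w3'); snap('side','side3')
E
```

```text
t 5.5 p [0.3616 0.3471 0.2023] F [-0.5  0.1  0. ] open 0.421 ff 0.0 q [ 0.56 -0.06  2.04  0.    1.16  1.17]
[[0.572, 0.82, -0.0], [0.82, -0.572, -0.0], [-0.0, -0.0, -1.0]]
```

View pics/w3.png

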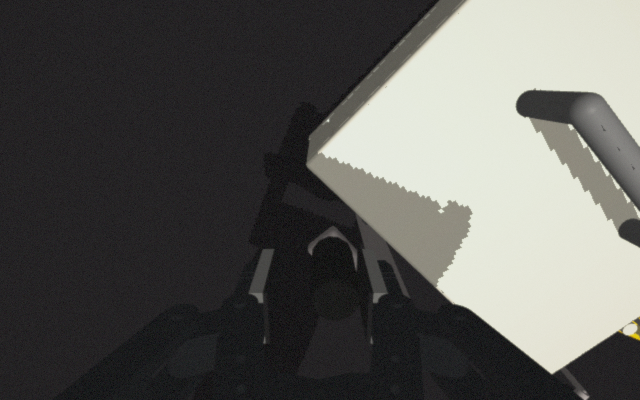

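The clamp is out at about 1.5 rad; the knob is at (335,270) between the fingers. Next I go over to the lid handle.

Call:
drive_tool([
  [[0, 0, 0], [0, 0, -0.06], 0.06],
  [[0, 0, 0], [0, 0, 0], 0.06],
  [[0, 0, 0], [0.0133, 0.0433, 0], 0.06],
  [[0, 0, 0], [0.0133, 0.0433, 0], 0.06],
  [[0, 0, 0], [0.0133, 0.0433, 0], 0.06],
])

```text
time: 6.22
eef_pos: [0.4924, 0.305, 0.2616]
tcp_rot: [0.887, 0.463, -0.0, -0.0]
contact_force: [-0.2, 1.0, 0.4]
opening: 0.701
finger_force: 0.0
```

Call:
drive_tool([
  [[0, 0, -0.158], [0, 0, 0], 0.06],
  [[0, 0, -0.158], [0, 0, 0], 0.06],
  [[0, 0, -0.158], [0, 0, 0], 0.06],
  [[0, 0, -0.158], [0, 0, 0], 0.06],
  [[0, 0, -0.158], [0, 0, 0], 0.06],
])

```text
time: 6.85
eef_pos: [0.4911, 0.3054, 0.2613]
tcp_rot: [0.638, 0.77, -0.001, -0.0]
contact_force: [-0.1, -0.5, 0.0]
opening: 0.704
finger_force: 0.0
```

Call:
drive_tool([
  [[0, 0, 0], [0, 0, 0], 0.06],
  [[0, 0, 0], [0, 0, 0], 0.06],
])

```text
time: 7.1
eef_pos: [0.4911, 0.3055, 0.2619]
tcp_rot: [0.641, 0.767, -0.0, -0.0]
contact_force: [-0.0, -0.6, -0.6]
opening: 0.699
finger_force: 0.0
```

```bash
python3 - <<'E'
from h import *
st(); w=snap('wrist','w4'); go([.491,.3055,.198],.18); print(proj(w,[.491,.3055,.2]))
for e in (-.045,.045): print(proj(w,[.491+e*-.179,.3055+e*.984,.2]))
E
```

```text
t 7.1 p [0.4911 0.3055 0.2619] F [-0.  -0.6 -0.6] open 0.699 ff 0.0 q [0.38 0.06 1.8  0.   1.27 0.2 ]
[[-0.178, 0.984, -0.001], [0.984, 0.178, -0.0], [-0.0, -0.001, -1.0]]
shift(tool axes now) [ 0.     -0.0001  0.064 ] toolyaw 0.1791
turn z -0.0009 (alt half turn)
[318.51566777 227.6622323 ]
[318.56564072 292.97774972]
[318.45812731 152.45585182]
```

View pics/w4.png

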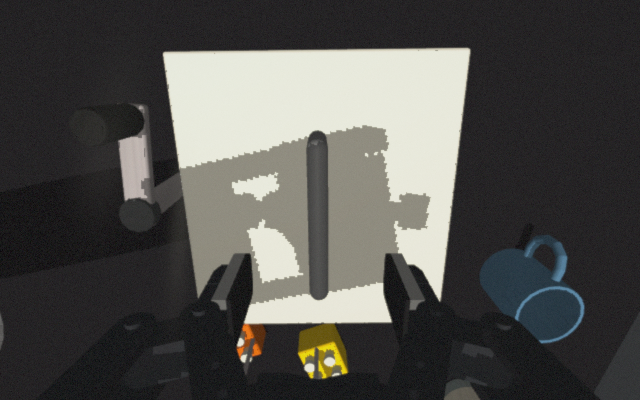

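```bash
python3 - <<'E'
from h import *
w=load('w4')
L=np.array([atz(w,*p,.165) for p in [(165,52),(470,48),(443,323),(197,324)]]);print(L.round(4),L.mean(0))
H=np.array([atz(w,*p,.203) for p in [(317,132),(318,298)]]);print(H.round(4),H.mean(0))
E
```

```text
[[0.3832 0.3864 0.165 ]
 [0.5618 0.4209 0.165 ]
 [0.6035 0.2283 0.165 ]
 [0.4153 0.1934 0.165 ]] [0.49094975 0.30722989 0.165     ]
[[0.4801 0.361  0.203 ]
 [0.499  0.2596 0.203 ]] [0.48955007 0.31029551 0.203     ]
```

Call:
drive_tool([
  [[0, 0, 0], [0, 0, 0.032], 0.06],
  [[0, 0, 0], [0, 0, 0.032], 0.06],
  [[0, 0, 0], [0, 0, 0], 0.0],
  [[0, 0, 0], [0, 0, 0], 0.0],
  [[0, 0, 0], [0, 0, 0], 0.0],
], grip_force=50)

```text
time: 7.78
eef_pos: [0.492, 0.306, 0.2003]
tcp_rot: [0.64, 0.768, 0.001, 0.001]
contact_force: [-1.5, 0.0, 0.3]
opening: 0.117
finger_force: 48.6
```

Call:
drive_tool([
  [[0, 0, 0], [0, 0, 0], 0.0],
  [[0, 0, 0], [0, 0, -0.008], 0.0],
  [[0, 0, 0], [0, 0, -0.012], 0.0],
  [[0, 0, 0], [0, 0, -0.012], 0.0],
  [[0, 0, 0], [0, 0, 0], 0.0],
])

```text
time: 8.4
eef_pos: [0.492, 0.3059, 0.2322]
tcp_rot: [0.64, 0.768, 0.002, 0.001]
contact_force: [-0.4, -0.5, -3.1]
opening: 0.115
finger_force: 48.9
```

Call:
drive_tool([
  [[0, 0, 0], [0, 0, -0.03], 0.0],
  [[0, 0, 0], [0, 0, -0.03], 0.0],
  [[0, 0, 0], [-0.015, -0.001, -0.02], 0.0],
  [[0, 0, 0], [-0.03, -0.003, 0], 0.0],
  [[0, 0, 0], [-0.04, -0.004, 0], 0.0],
])

```text
time: 9.02
eef_pos: [0.4984, 0.2192, 0.3102]
tcp_rot: [0.64, 0.769, -0.0, 0.0]
contact_force: [0.6, -0.3, -4.0]
opening: 0.118
finger_force: 49.0
```

Call:
drive_tool([
  [[0, 0, 0], [-0.042, -0.004, 0], 0.0],
  [[0, 0, 0], [-0.042, -0.004, 0], 0.0],
  [[0, 0, 0], [-0.042, -0.004, 0], 0.0],
  [[0, 0, 0], [-0.042, -0.004, 0], 0.0],
  [[0, 0, 0], [-0.042, -0.004, 0], 0.0],
])

```text
time: 9.65
eef_pos: [0.5161, 0.0082, 0.3099]
tcp_rot: [0.641, 0.768, -0.0, -0.0]
contact_force: [1.3, -0.5, -3.4]
opening: 0.12
finger_force: 49.0
```

Call:
drive_tool([
  [[0, 0, 0], [-0.042, -0.004, 0], 0.0],
  [[0, 0, 0], [-0.042, -0.004, 0], 0.0],
  [[0, 0, 0], [-0.042, -0.004, 0], 0.0],
  [[0, 0, 0], [-0.042, -0.004, 0], 0.0],
  [[0, 0, 0], [-0.042, -0.004, 0], 0.0],
])

```text
time: 10.28
eef_pos: [0.5339, -0.2018, 0.3098]
tcp_rot: [0.641, 0.768, -0.0, -0.001]
contact_force: [0.2, 0.2, -3.2]
opening: 0.124
finger_force: 49.0
```

Call:
drive_tool([
  [[0, 0, 0], [-0.042, -0.004, 0], 0.0],
  [[0, 0, 0], [-0.03, -0.004, 0], 0.0],
  [[0, 0, 0], [-0.02, -0.002, 0], 0.0],
  [[0, 0, 0], [0, 0, 0], 0.0],
  [[0, 0, 0], [0, 0, 0], 0.0],
])

```text
time: 10.9
eef_pos: [0.5415, -0.2912, 0.3101]
tcp_rot: [0.64, 0.768, 0.0, -0.001]
contact_force: [-0.5, -0.5, -3.3]
opening: 0.117
finger_force: 49.0
```

```bash
python3 - <<'E'
from h import *
st(); w=snap('side','s5'); snap('scene','sc5'); go([.542,-.322,.14],-.17)
E
```

```text
t 10.9 p [ 0.5415 -0.2912  0.3101] F [-0.5 -0.5 -3.3] open 0.117 ff 48.95883500576019 q [-0.66  0.11  1.66  0.    1.36 -0.84]
[[-0.181, 0.984, -0.0], [0.984, 0.181, 0.001], [0.001, -0.0, -1.0]]
shift(tool axes now) [-0.0307 -0.0053  0.1704] toolyaw 0.1824
turn z 0.3524 (alt half turn)
```

View pics/s5.png

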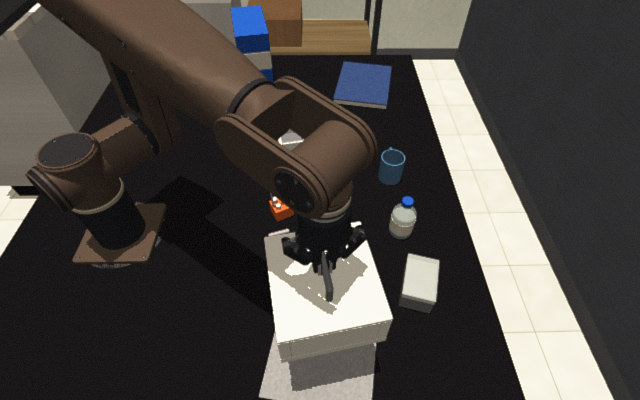

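Lid is hanging level over the mat. Next: align, lower and feel for the touch.

Call:
drive_tool([
  [[0, 0, 0], [-0.031, -0.005, 0.03], 0.0],
  [[0, 0, 0.118], [0, 0, 0.02], 0.0],
  [[0, 0, 0.118], [0, 0, 0.02], 0.0],
  [[0, 0, 0.116], [0, 0, 0.02], 0.0],
  [[0, 0, 0], [0, 0, 0.02], 0.0],
])

```text
time: 11.62
eef_pos: [0.5426, -0.3226, 0.1999]
tcp_rot: [0.764, 0.645, 0.0, 0.0]
contact_force: [-0.1, -0.3, -2.9]
opening: 0.114
finger_force: 49.0
```

Call:
drive_tool([
  [[0, 0, 0], [0, 0, 0.02], 0.0],
  [[0, 0, 0], [0, 0, 0.015], 0.0],
  [[0, 0, 0], [0, 0, 0.01], 0.0],
  [[0, 0, 0], [0, 0, 0.005], 0.0],
  [[0, 0, 0], [0, 0, 0.004], 0.0],
])

```text
time: 12.25
eef_pos: [0.5426, -0.3238, 0.1466]
tcp_rot: [0.765, 0.644, 0.0, 0.0]
contact_force: [-0.3, -0.9, -3.8]
opening: 0.121
finger_force: 48.9
```

```bash
python3 - <<'E'
from h import *
st(); go([.542,-.322,.1353],-.17)
E
```

```text
t 12.25 p [ 0.5426 -0.3238  0.1466] F [-0.3 -0.9 -3.8] open 0.121 ff 48.9279967546463 q [-0.7   0.29  1.77  0.    1.08 -0.53]
[[0.17, 0.985, 0.001], [0.985, -0.17, -0.001], [-0.001, 0.001, -1.0]]
shift(tool axes now) [ 0.0017 -0.0009  0.0113] toolyaw -0.1709
turn z -0.0009 (alt half turn)
```

Call:
drive_tool([
  [[0, 0, 0], [0, 0, 0.003], 0.0],
  [[0, 0, 0], [0, 0, 0.003], 0.0],
  [[0, 0, 0], [0, 0, 0.002], 0.0],
  [[0, 0, 0], [0, 0, 0.002], 0.0],
])

```text
time: 12.75
eef_pos: [0.5423, -0.3235, 0.1363]
tcp_rot: [0.765, 0.644, 0.0, 0.0]
contact_force: [-0.3, 0.4, -3.5]
opening: 0.12
finger_force: 48.9
```

Call:
drive_tool([
  [[0, 0, 0], [0, 0, 0.001], 0.0],
  [[0, 0, 0], [0, 0, 0.001], 0.0],
  [[0, 0, 0], [0, 0, 0], 0.0],
])

```text
time: 13.12
eef_pos: [0.5423, -0.3237, 0.1353]
tcp_rot: [0.765, 0.644, -0.0, 0.0]
contact_force: [-4.0, 1.9, 2.1]
opening: 0.118
finger_force: 49.6
```

Call:
drive_tool([
  [[0, 0, 0], [0, 0, 0], 0.045],
  [[0, 0, 0], [0, 0, 0], 0.045],
  [[0, 0, 0], [0, 0, -0.04], 0.045],
  [[0, 0, 0], [0, 0, -0.04], 0.045],
  [[0, 0, 0], [0, 0, -0.04], 0.045],
])

```text
time: 13.75
eef_pos: [0.5425, -0.3235, 0.2556]
tcp_rot: [0.765, 0.644, 0.0, 0.0]
contact_force: [0.9, 0.1, 0.9]
opening: 0.526
finger_force: 0.0
```

Call:
drive_tool([
  [[0, 0, 0], [0.045, -0.0286, 0], 0.045],
  [[0, 0, 0], [0.045, -0.0286, 0], 0.045],
  [[0, 0, 0], [0.045, -0.0286, 0], 0.045],
  [[0, 0, 0], [0.045, -0.0286, 0], 0.045],
  [[0, 0, 0], [0.045, -0.0286, 0], 0.045],
])

```text
time: 14.38
eef_pos: [0.4391, -0.076, 0.2546]
tcp_rot: [0.765, 0.644, 0.001, 0.001]
contact_force: [1.1, 0.1, -0.2]
opening: 0.527
finger_force: 0.0
```

Call:
drive_tool([
  [[0, 0, 0.16], [0, 0, 0], 0.045],
  [[0, 0, 0.16], [0, 0, 0], 0.045],
  [[0, 0, 0.16], [0, 0, 0], 0.045],
  [[0, 0, 0.16], [0, 0, 0], 0.045],
  [[0, 0, 0.16], [0, 0, 0], 0.045],
])

```text
time: 15.0
eef_pos: [0.4399, -0.0774, 0.2546]
tcp_rot: [0.956, 0.293, 0.001, 0.0]
contact_force: [0.1, -0.1, -0.1]
opening: 0.525
finger_force: 0.0
```

Call:
drive_tool([
  [[0, 0, 0.16], [0, 0, 0], 0.045],
  [[0, 0, 0.16], [0, 0, 0], 0.045],
  [[0, 0, 0], [0, 0, 0], 0.045],
])

```text
time: 15.38
eef_pos: [0.4398, -0.0774, 0.2545]
tcp_rot: [0.99, 0.14, 0.0, 0.0]
contact_force: [-0.2, 0.8, 0.8]
opening: 0.528
finger_force: 0.0
```

```bash
python3 - <<'E'
from h import *
st(); w=snap('wrist','w6'); a=snap('scene','sc6'); b=snap('side','s6'); go([.4397,-.0778,.1],.287-np.pi/2)
print(proj(w,[.4397,-.0778,.1]))
i=np.vstack([w['image'][:300,:,::-1],cv2.resize(a['image'][90:270,240:480,::-1],(640,480))[:300*1]]);
cv2.imwrite('pics/c6.png',i)
E
```

```text
t 15.38 p [ 0.4398 -0.0774  0.2545] F [-0.2  0.8  0.8] open 0.528 ff 0.0 q [-0.4  -0.25  2.11  0.    1.28  0.89]
[[0.961, 0.278, 0.001], [0.278, -0.961, -0.0], [0.001, 0.0, -1.0]]
shift(tool axes now) [-0.0002  0.0003  0.1544] toolyaw -1.2889
turn z -0.0051 (alt half turn)
[318.2693303  183.24108059]
```

View pics/c6.png

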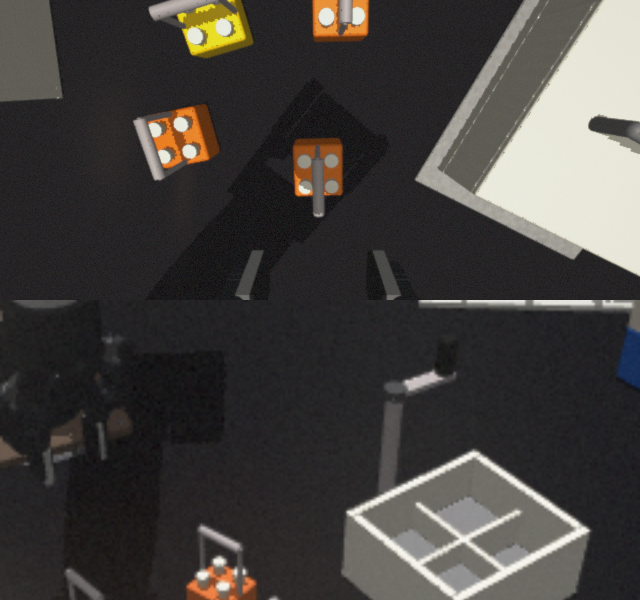

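The wrist view shows carrier B's bar at (318,150) to (318,213), centred under the jaws. In the scene crop the box is open with all four wells free and the clamp is clear. Lower, grip, lift.

Call:
drive_tool([
  [[0, 0, 0], [0, 0, 0.05], 0.045],
  [[0, 0, 0], [0, 0, 0.05], 0.045],
  [[0, 0, 0], [0, 0, 0.04], 0.045],
  [[0, 0, 0], [0, 0, 0.016], 0.045],
  [[0, 0, 0], [0, 0, 0], 0.0],
], grip_force=40)

```text
time: 16.15
eef_pos: [0.4394, -0.0773, 0.0979]
tcp_rot: [0.99, 0.14, -0.001, -0.0]
contact_force: [0.5, -0.7, -0.2]
opening: 0.328
finger_force: 0.0
```

Call:
drive_tool([
  [[0, 0, 0], [0, 0, 0], 0.0],
  [[0, 0, 0], [0, 0, 0], 0.0],
  [[0, 0, 0], [0, 0, 0], 0.0],
  [[0, 0, 0], [0, 0, -0.02], 0.0],
  [[0, 0, 0], [0, 0, -0.04], 0.0],
])

```text
time: 16.77
eef_pos: [0.4375, -0.0767, 0.1567]
tcp_rot: [0.99, 0.139, -0.003, -0.002]
contact_force: [0.4, -1.1, -2.9]
opening: 0.099
finger_force: 39.3
```

```bash
python3 - <<'E'
from h import *
st()
a=load('sc6'); f=lambda x,y:atz(a,240+x/2.6667,90+(y-300)/2.6667,.085)
K=[f(475,453),f(587,530),f(347,515)];print(np.round(K,4)); v=K[1]-K[0];u=K[2]-K[0];m=(K[1]+K[2])/2
print('centre',m,'yaws',np.arctan2(v[1],v[0]),np.arctan2(u[1],u[0])+np.pi/2,np.linalg.norm(v),np.linalg.norm(u))
print('divcross',f(463,540))
c=np.array([.4915,.3065]);ux=np.array([np.cos(.18),np.sin(.18)]);uy=np.array([-ux[1],ux[0]])
for sx in(-1,1):
  for sy in (-1,1): print(sx,sy,(c+.038*sx*ux+.041*sy*uy).round(4))
go([*(c+.038*ux+.041*uy),.28],.18-np.pi/2)
E
```

```text
t 16.77 p [ 0.4375 -0.0767  0.1567] F [ 0.4 -1.1 -2.9] open 0.099 ff 39.26271200180054 q [-0.4  -0.14  2.2  -0.    1.08  0.89]
[[0.961, 0.276, -0.006], [0.276, -0.961, 0.002], [-0.005, -0.004, -1.0]]
[[0.4012 0.3738 0.085 ]
 [0.5565 0.4048 0.085 ]
 [0.4346 0.2018 0.085 ]]
centre [0.49557566 0.30329654 0.085     ] yaws 0.19728055918776127 0.1918668976271536 0.15834635944024447 0.1752002707073862
divcross [0.51740441 0.2863945  0.085     ]
-1 -1 [0.4615 0.2594]
-1 1 [0.4468 0.34  ]
1 -1 [0.5362 0.273 ]
1 1 [0.5215 0.3536]
shift(tool axes now) [ 0.199  -0.3908 -0.1228] toolyaw -1.2909
turn z 0.0999 (alt half turn)
```

Call:
drive_tool([
  [[0, 0, 0], [0, 0, -0.05], 0.0],
  [[0, 0, 0], [0, 0, -0.05], 0.0],
  [[0, 0, 0], [0.01, -0.018, -0.023], 0.0],
  [[0, 0, 0], [0.018, -0.035, 0], 0.0],
  [[0, 0, 0], [0.018, -0.035, 0], 0.0],
])

```text
time: 17.4
eef_pos: [0.4593, 0.0207, 0.2813]
tcp_rot: [0.99, 0.139, 0.0, 0.0]
contact_force: [0.2, 0.4, -3.4]
opening: 0.098
finger_force: 39.3
```

Call:
drive_tool([
  [[0, 0, 0], [0.018, -0.035, 0], 0.0],
  [[0, 0, 0], [0.018, -0.035, 0], 0.0],
  [[0, 0, 0], [0.018, -0.035, 0], 0.0],
  [[0, 0, 0], [0.018, -0.035, 0], 0.0],
  [[0, 0, 0], [0.018, -0.035, 0], 0.0],
])

```text
time: 18.02
eef_pos: [0.4973, 0.214, 0.2805]
tcp_rot: [0.99, 0.14, -0.001, 0.0]
contact_force: [0.2, -0.1, -1.9]
opening: 0.101
finger_force: 39.3
```

Call:
drive_tool([
  [[0, 0, 0], [0.018, -0.035, 0], 0.0],
  [[0, 0, 0], [0.018, -0.035, 0], 0.0],
  [[0, 0, 0], [0.018, -0.035, 0], 0.0],
  [[0, 0, 0.05], [0.01, -0.02, 0], 0.0],
  [[0, 0, 0.05], [0, 0, 0], 0.0],
])

```text
time: 18.65
eef_pos: [0.5241, 0.352, 0.2799]
tcp_rot: [0.996, 0.09, -0.001, 0.0]
contact_force: [0.2, -0.9, -2.8]
opening: 0.098
finger_force: 39.3
```

Call:
drive_tool([
  [[0, 0, 0], [0, 0, 0], 0.0],
  [[0, 0, 0], [0, 0, 0], 0.0],
])

```text
time: 18.9
eef_pos: [0.5245, 0.3503, 0.2808]
tcp_rot: [0.996, 0.09, -0.0, 0.0]
contact_force: [0.7, -0.6, -2.2]
opening: 0.1
finger_force: 39.3
```

```bash
python3 - <<'E'
from h import *
st(); w=snap('wrist','w7'); go([.523,.3526,.28],.18-np.pi/2)
c=np.array([.493,.3055]);ux=np.array([np.cos(.18),np.sin(.18)]);uy=np.array([-ux[1],ux[0]])
im=w['image'][:,:,::-1].copy()
for sx in(-1,1):
  for sy in (-1,1):
    p=proj(w,[*(c+.083*sx*ux+.089*sy*uy),.085]); print(sx,sy,p.round(0))
    if abs(p).max()<2000: cv2.circle(im,tuple(int(i) for i in p),3,(0,0,255),1)
p=proj(w,[*c,.06]);cv2.circle(im,tuple(int(i) for i in p),3,(0,0,255),1)
cv2.imwrite('pics/w7b.png',im)
E
```

```text
t 18.9 p [0.5245 0.3503 0.2808] F [ 0.7 -0.6 -2.2] open 0.1 ff 39.27863895893097 q [ 0.43  0.17  1.66 -0.    1.32  1.82]
[[0.984, 0.179, -0.001], [0.179, -0.984, -0.001], [-0.001, 0.0, -1.0]]
shift(tool axes now) [-0.0011 -0.0025  0.001 ] toolyaw -1.3908
turn z -0.0 (alt half turn)
-1 -1 [436. 281.]
-1 1 [271. 281.]
1 -1 [456. 124.]
1 1 [263. 124.]
```

View pics/w7b.png

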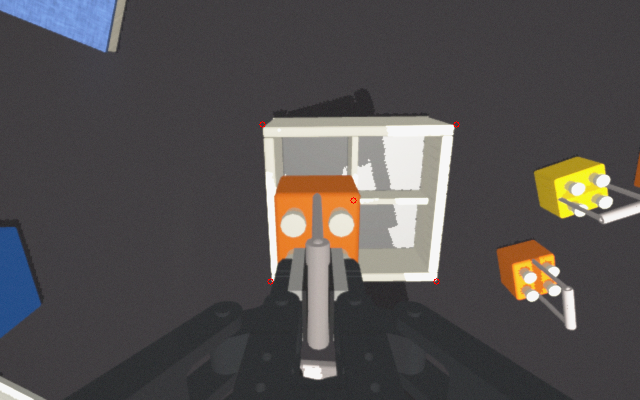

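Rim corners match the overlay within about 2 mm: the real (452,126) against the predicted (456,124). The carrier hangs squarely over well (+x,+y). Lower to just above the highest gel level, then creep.

Call:
drive_tool([
  [[0, 0, 0], [-0.001, -0.003, 0.03], 0.0],
  [[0, 0, 0], [0, 0, 0.04], 0.0],
  [[0, 0, 0], [0, 0, 0.035], 0.0],
  [[0, 0, 0], [0, 0, 0.02], 0.0],
  [[0, 0, 0], [0, 0, 0.008], 0.0],
], grip_force=25)

```text
time: 19.58
eef_pos: [0.5229, 0.3531, 0.1473]
tcp_rot: [0.996, 0.09, -0.001, 0.0]
contact_force: [0.2, 0.1, -3.4]
opening: 0.097
finger_force: 39.2
```

Call:
drive_tool([
  [[0, 0, 0], [0, 0, 0], 0.0],
  [[0, 0, 0], [0, 0, 0.001], 0.0],
  [[0, 0, 0], [0, 0, 0.001], 0.0],
])

```text
time: 19.95
eef_pos: [0.5239, 0.3539, 0.1478]
tcp_rot: [0.996, 0.09, 0.001, -0.0]
contact_force: [-0.6, -0.8, -2.7]
opening: 0.097
finger_force: 39.2
```

Call:
drive_tool([
  [[0, 0, 0], [0, 0, 0.001], 0.0],
  [[0, 0, 0], [0, 0, 0.0015], 0.0],
  [[0, 0, 0], [0, 0, 0.0015], 0.0],
  [[0, 0, 0], [0, 0, 0.001], 0.0],
])

```text
time: 20.45
eef_pos: [0.5231, 0.3534, 0.1411]
tcp_rot: [0.996, 0.09, -0.0, 0.0]
contact_force: [0.7, 0.8, -2.9]
opening: 0.094
finger_force: 39.2
```

Call:
drive_tool([
  [[0, 0, 0], [0, 0, 0.001], 0.0],
  [[0, 0, 0], [0, 0, 0.0015], 0.0],
  [[0, 0, 0], [0, 0, 0.0015], 0.0],
  [[0, 0, 0], [0, 0, 0.001], 0.0],
])

```text
time: 20.95
eef_pos: [0.5232, 0.3534, 0.1362]
tcp_rot: [0.996, 0.09, -0.0, 0.0]
contact_force: [0.6, -1.0, -2.9]
opening: 0.096
finger_force: 39.2
```

Call:
drive_tool([
  [[0, 0, 0], [0, 0, 0.001], 0.0],
  [[0, 0, 0], [0, 0, 0.0015], 0.0],
  [[0, 0, 0], [0, 0, 0.0015], 0.0],
  [[0, 0, 0], [0, 0, 0.001], 0.0],
])

```text
time: 21.45
eef_pos: [0.5231, 0.3535, 0.1312]
tcp_rot: [0.996, 0.09, -0.0, 0.0]
contact_force: [0.9, -0.5, -3.3]
opening: 0.098
finger_force: 39.2
```

Call:
drive_tool([
  [[0, 0, 0], [0, 0, 0.001], 0.0],
  [[0, 0, 0], [0, 0, 0.0015], 0.0],
  [[0, 0, 0], [0, 0, 0.0015], 0.0],
  [[0, 0, 0], [0, 0, 0.001], 0.0],
])

```text
time: 21.95
eef_pos: [0.5231, 0.3535, 0.1262]
tcp_rot: [0.996, 0.09, -0.0, 0.0]
contact_force: [-0.1, 0.3, -2.8]
opening: 0.097
finger_force: 39.2
```

Call:
drive_tool([
  [[0, 0, 0], [0, 0, 0.001], 0.0],
  [[0, 0, 0], [0, 0, 0.0015], 0.0],
  [[0, 0, 0], [0, 0, 0.0015], 0.0],
  [[0, 0, 0], [0, 0, 0.001], 0.0],
])

```text
time: 22.45
eef_pos: [0.5231, 0.3535, 0.1212]
tcp_rot: [0.996, 0.09, -0.0, 0.0]
contact_force: [0.3, 0.3, -2.8]
opening: 0.097
finger_force: 39.2
```

Call:
drive_tool([
  [[0, 0, 0], [0, 0, 0.001], 0.0],
  [[0, 0, 0], [0, 0, 0.0015], 0.0],
  [[0, 0, 0], [0, 0, 0.0015], 0.0],
  [[0, 0, 0], [0, 0, 0.001], 0.0],
])

```text
time: 22.95
eef_pos: [0.5244, 0.3544, 0.1199]
tcp_rot: [0.996, 0.09, 0.001, -0.001]
contact_force: [-3.1, -1.4, 11.4]
opening: 0.095
finger_force: 40.6
```

Carrier stands (11 N up). Unload, release, go to carrier A.

Call:
drive_tool([
  [[0, 0, 0], [0, 0, -0.003], 0.0],
  [[0, 0, 0], [0, 0, 0], 0.045],
  [[0, 0, 0], [0, 0, 0], 0.045],
  [[0, 0, 0], [0, 0, -0.03], 0.045],
  [[0, 0, 0], [0, 0, -0.05], 0.045],
])

```text
time: 23.58
eef_pos: [0.5218, 0.3527, 0.1972]
tcp_rot: [0.996, 0.09, -0.003, 0.001]
contact_force: [0.1, 0.7, -0.1]
opening: 0.521
finger_force: 0.0
```

Call:
drive_tool([
  [[0, 0, 0], [0, 0, -0.055], 0.045],
  [[0, 0, 0], [-0.02, 0.0383, 0], 0.045],
  [[0, 0, 0], [-0.02, 0.0383, 0], 0.045],
  [[0, 0, 0], [-0.02, 0.0383, 0], 0.045],
  [[0, 0, 0], [-0.02, 0.0383, 0], 0.045],
])

```text
time: 24.2
eef_pos: [0.4714, 0.1872, 0.2543]
tcp_rot: [0.996, 0.09, 0.0, 0.0]
contact_force: [0.8, -0.3, 0.4]
opening: 0.527
finger_force: 0.0
```

Call:
drive_tool([
  [[0, 0, 0], [-0.02, 0.0383, 0], 0.045],
  [[0, 0, 0], [-0.02, 0.0383, 0], 0.045],
  [[0, 0, 0], [-0.02, 0.0383, 0], 0.045],
  [[0, 0, -0.13], [0, 0, 0], 0.045],
  [[0, 0, -0.127], [0, 0, 0], 0.045],
])

```text
time: 24.82
eef_pos: [0.4333, 0.0639, 0.2544]
tcp_rot: [0.976, 0.218, 0.0, 0.0]
contact_force: [-0.3, 0.9, 0.3]
opening: 0.526
finger_force: 0.0
```

```bash
python3 - <<'E'
from h import *
st(); w=snap('wrist','w8'); snap('scene','sc8'); snap('side','s8'); go([.4326,.0639,.098],.437-np.pi/2)
m=cv2.inRange(cv2.cvtColor(w['image'],cv2.COLOR_RGB2HSV),(3,150,60),(15,255,255))
n,l,s,cc=cv2.connectedComponentsWithStats(m)
print([(s[i][:5].tolist(),cc[i].round(0).tolist()) for i in range(1,n) if s[i][4]>80])
for e in(-.025,0,.025): print(proj(w,[.4326+e*np.cos(.437),.0639+e*np.sin(.437),.1]))
cv2.imwrite('pics/c8.png',np.vstack([w['image'][:300,:,::-1],cv2.resize(load('s8')['image'][70:210,200:424,::-1],(480,300),interpolation=3)[:, :480] if 0 else cv2.resize(load('s8')['image'][85:267,220:608,::-1],(640,300),interpolation=3)]))
E
```

```text
t 24.82 p [0.4333 0.0639 0.2544] F [-0.3  0.9  0.3] open 0.526 ff 0.0 q [-0.09 -0.27  2.12  0.    1.29  1.05]
[[0.905, 0.425, 0.001], [0.425, -0.905, -0.0], [0.0, 0.0, -1.0]]
shift(tool axes now) [-0.001   0.0002  0.1563] toolyaw -1.1363
turn z -0.0025 (alt half turn)
[([456, 39, 71, 66, 1540], [483.0, 71.0]), ([291, 138, 51, 59, 1439], [318.0, 159.0])]
[317.67432522 211.2999967 ]
[317.73752277 183.72226087]
[317.80425146 154.6036334 ]
```

View pics/c8.png

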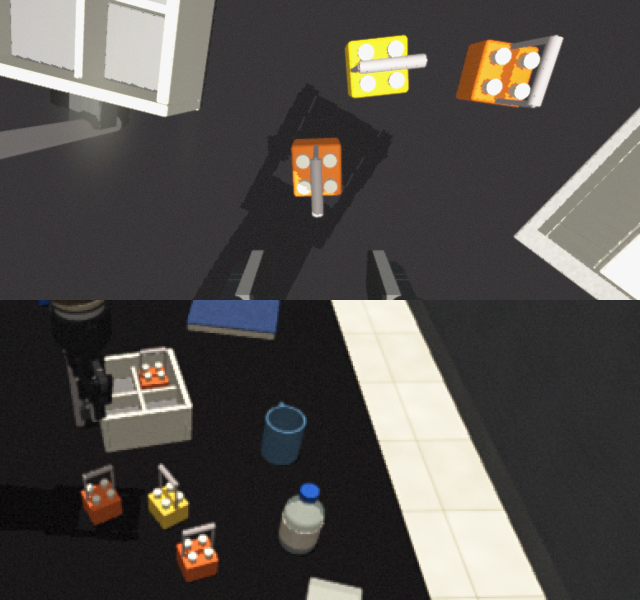

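Carrier B is standing in its well, at (152,370) in the lower crop. Carrier A's bar at (317,150)–(317,215) lies centred under the jaws.

Call:
drive_tool([
  [[0, 0, 0], [0, 0, 0.05], 0.045],
  [[0, 0, 0], [0, 0, 0.05], 0.045],
  [[0, 0, 0], [0, 0, 0.04], 0.045],
  [[0, 0, 0], [0, 0, 0.016], 0.045],
  [[0, 0, 0], [0, 0, 0], 0.0],
], grip_force=40)

```text
time: 25.6
eef_pos: [0.4331, 0.0648, 0.0979]
tcp_rot: [0.976, 0.216, -0.001, -0.0]
contact_force: [-0.2, 0.6, 0.9]
opening: 0.328
finger_force: 0.0
```

Call:
drive_tool([
  [[0, 0, 0], [0, 0, 0], 0.0],
  [[0, 0, 0], [0, 0, 0], 0.0],
  [[0, 0, 0], [0, 0, 0], 0.0],
  [[0, 0, 0], [0, 0, -0.02], 0.0],
  [[0, 0, 0], [0, 0, -0.05], 0.0],
])

```text
time: 26.22
eef_pos: [0.4305, 0.0647, 0.166]
tcp_rot: [0.976, 0.217, -0.004, -0.001]
contact_force: [1.1, -0.5, -2.2]
opening: 0.097
finger_force: 39.2
```

Call:
drive_tool([
  [[0, 0, 0], [0, 0, -0.06], 0.0],
  [[0, 0, 0], [0, 0, -0.05], 0.0],
  [[0, 0, 0], [0.0305, -0.0241, 0], 0.0],
  [[0, 0, 0], [0.0305, -0.0241, 0], 0.0],
  [[0, 0, 0], [0.0305, -0.0241, 0], 0.0],
])

```text
time: 26.85
eef_pos: [0.4856, 0.1697, 0.2779]
tcp_rot: [0.976, 0.217, -0.0, 0.0]
contact_force: [-0.1, -0.3, -3.1]
opening: 0.1
finger_force: 39.1
```

Call:
drive_tool([
  [[0, 0, 0], [0.0305, -0.0241, 0], 0.0],
  [[0, 0, 0], [0.0305, -0.0241, 0], 0.0],
  [[0, 0, 0], [0.0305, -0.0241, 0], 0.0],
  [[0, 0, 0.13], [0, 0, 0], 0.0],
  [[0, 0, 0.125], [0, 0, 0], 0.0],
])

```text
time: 27.48
eef_pos: [0.5375, 0.2734, 0.277]
tcp_rot: [0.996, 0.089, -0.001, 0.0]
contact_force: [-0.2, -0.2, -1.9]
opening: 0.097
finger_force: 39.1
```

Call:
drive_tool([
  [[0, 0, 0], [0, 0, 0], 0.0],
  [[0, 0, 0], [0, 0, 0], 0.0],
])

```text
time: 27.72
eef_pos: [0.5377, 0.2729, 0.2779]
tcp_rot: [0.996, 0.092, -0.0, 0.0]
contact_force: [-0.2, -0.0, -2.5]
opening: 0.1
finger_force: 39.2
```

```bash
python3 - <<'E'
from h import *
st(); go([.5377,.2725,.144],.18-np.pi/2)
w=snap('wrist','w9');m=cv2.inRange(cv2.cvtColor(w['image'],cv2.COLOR_RGB2HSV),(3,150,60),(15,255,255))
n,l,s,cc=cv2.connectedComponentsWithStats(m)
print([(s[i][:5].tolist(),cc[i].round(0).tolist()) for i in range(1,n) if s[i][4]>80])
w=load('w7');m=cv2.inRange(cv2.cvtColor(w['image'],cv2.COLOR_RGB2HSV),(3,150,60),(15,255,255))
n,l,s,cc=cv2.connectedComponentsWithStats(m)
print([(s[i][:5].tolist(),cc[i].round(0).tolist()) for i in range(1,n) if s[i][4]>80])
E
```

```text
t 27.73 p [0.5377 0.2729 0.2779] F [-0.2 -0.  -2.5] open 0.1 ff 39.153286814689636 q [ 0.3   0.11  1.73 -0.    1.31  1.69]
[[0.983, 0.182, -0.001], [0.182, -0.983, -0.0], [-0.001, 0.0, -1.0]]
shift(tool axes now) [-0.      0.0004  0.1339] toolyaw -1.3874
turn z 0.0034 (alt half turn)
[([214, 138, 54, 54, 805], [247.0, 158.0]), ([572, 139, 68, 58, 1624], [593.0, 163.0]), ([618, 168, 22, 20, 126], [626.0, 177.0]), ([277, 180, 84, 84, 4018], [319.0, 212.0])]
[([634, 154, 6, 33, 114], [637.0, 174.0]), ([275, 176, 85, 87, 4228], [317.0, 209.0]), ([497, 240, 58, 60, 1493], [521.0, 263.0])]
```

Call:
drive_tool([
  [[0, 0, 0], [0, 0, 0.03], 0.0],
  [[0, 0, 0], [0, 0, 0.04], 0.0],
  [[0, 0, 0], [0, 0, 0.035], 0.0],
  [[0, 0, 0], [0, 0, 0.02], 0.0],
  [[0, 0, 0], [0, 0, 0.006], 0.0],
])

```text
time: 28.4
eef_pos: [0.5439, 0.2741, 0.154]
tcp_rot: [0.996, 0.091, 0.008, -0.001]
contact_force: [4.1, 1.0, 15.7]
opening: 0.098
finger_force: 42.2
```

Call:
drive_tool([
  [[0, 0, 0], [0, 0, 0], 0.0],
  [[0, 0, 0], [0, 0, 0.001], 0.0],
  [[0, 0, 0], [0, 0, 0.001], 0.0],
])

```text
time: 28.78
eef_pos: [0.5445, 0.2743, 0.1537]
tcp_rot: [0.996, 0.091, 0.009, -0.001]
contact_force: [3.3, 0.3, 13.6]
opening: 0.102
finger_force: 42.2
```

Early stop at bottom height of about 56 mm, which is the divider's height rather than a gel. Back up and look.

Call:
drive_tool([
  [[0, 0, 0], [0, 0, -0.012], 0.0],
  [[0, 0, 0], [0, 0, -0.02], 0.0],
  [[0, 0, 0], [0, 0, -0.02], 0.0],
  [[0, 0, 0], [0, 0, -0.01], 0.0],
  [[0, 0, 0], [0, 0, 0], 0.0],
])

```text
time: 29.4
eef_pos: [0.5385, 0.2733, 0.2086]
tcp_rot: [0.996, 0.091, 0.001, -0.0]
contact_force: [-0.3, -0.7, -4.1]
opening: 0.098
finger_force: 40.5
```

```bash
python3 - <<'E'
from h import *
st(); w=snap('wrist','w10'); a=snap('scene','sc10'); b=snap('side','s10')
A=cv2.resize(w['image'][90:300,180:480,::-1],(800,560),interpolation=3)[:,:]
A=cv2.resize(w['image'][100:280,200:480,::-1],(467,300),interpolation=3)
B=cv2.resize(a['image'][110:240,350:490,::-1],(323,300),interpolation=3)
C=cv2.resize(b['image'][70:190,240:380,::-1],(350,300),interpolation=3)
# also earlier undisturbed rim view
D=cv2.resize(load('w9')['image'][100:280,200:480,::-1],(440,300),interpolation=3)
cv2.imwrite('pics/c10.png',np.vstack([np.hstack([A,B]),np.hstack([C,D])]))
E
```

```text
t 29.4 p [0.5385 0.2733 0.2086] F [-0.3 -0.7 -4.1] open 0.098 ff 40.54822504520416 q [0.3  0.17 1.79 0.   1.18 1.69]
[[0.983, 0.181, 0.002], [0.181, -0.983, 0.001], [0.002, -0.0, -1.0]]
```

View pics/c10.png

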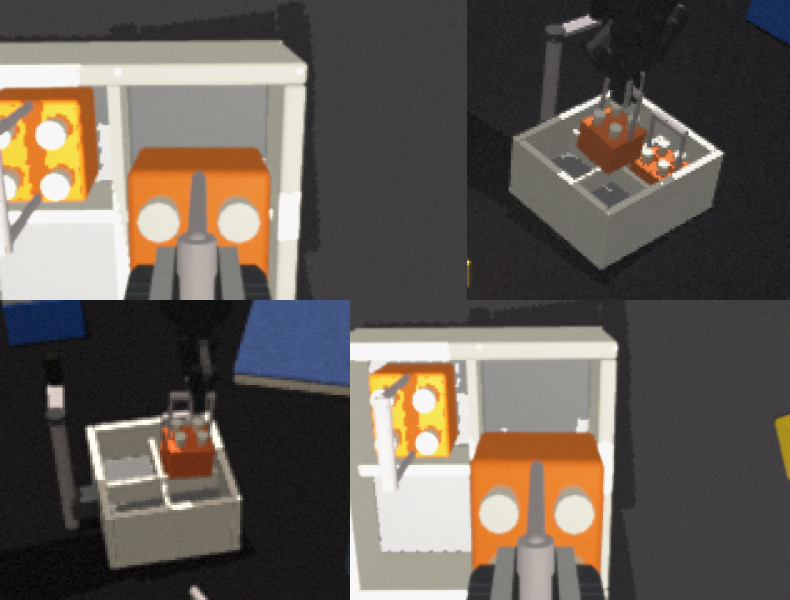

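The crops show carrier A with its +x bottom edge at crop row 148, the inner +x rim at row 85 and the cross divider at rows 205–220. Carrier A seems to sit too far to -x. Now in numbers.

```bash
python3 - <<'E'
from h import *
w=load('w10');f=lambda x,y,z:atz(w,200+x/1.6667,100+y/1.6667,z)
w9=load('w9')
c=np.array([.493,.306]);ux=np.array([np.cos(.18),np.sin(.18)]);uy=np.array([-ux[1],ux[0]])
bx=lambda X:np.round([1000*(X[:2]-c)@ux,1000*(X[:2]-c)@uy],1)
print('tcp',bx(ctrl.get_state()['eef_pos']))
print('carrier +x bottom edge',bx(f(135,148,.1106)),bx(f(265,148,.1106)), 'top edge',bx(f(130,182,.1526)),bx(f(268,182,.1526)))
print('rim +x: outer/inner',bx(f(200,64,.085)),bx(f(200,84,.085)),'rim corner',bx(f(304,66,.085)))
print('x-div',bx(f(40,206,.06)),bx(f(40,221,.06)))
print('y-div',bx(f(112,150,.06)),bx(f(128,150,.06)), bx(f(110,85,.06)),bx(f(128,85,.06)))
print('-y rim inner/outer',bx(f(285,150,.085)),bx(f(301,150,.085)))
E
```

```text
tcp [ 37.8 -40.5]
carrier +x bottom edge [ 51.2 -15.1] [ 51.3 -68.1] top edge [ 52.  -17.7] [ 52.1 -64.3]
rim +x: outer/inner [ 81.5 -41.6] [ 72.7 -41.7] rim corner [ 80.7 -86.8]
x-div [ 4.2 40.8] [-4.3 41.5]
y-div [34.6  2.1] [34.6 -5.9] [67.5  1.6] [67.5 -7.1]
-y rim inner/outer [ 42.5 -80.5] [ 42.5 -87.8]
```

```bash
python3 - <<'E'
from h import *
c=np.array([.493,.306]);ux=np.array([np.cos(.18),np.sin(.18)]);uy=np.array([-ux[1],ux[0]])
bx=lambda X:np.round([1000*(X[:2]-c)@ux,1000*(X[:2]-c)@uy],1)
for n,p in(('w7',[.5245,.3503,.2808]),('w9',[.5377,.2729,.2779]),('w10',[.5385,.2733,.2086])):
    w=load(n);p=np.array(p)
    hsv=cv2.cvtColor(w['image'],cv2.COLOR_RGB2HSV)
    col=hsv[140:280,300];o=[140+i for i in range(140) if 3<=col[i,0]<=15 and col[i,1]>150]
    V=w['image'][140:260,305,0]
    r=[o[0],o[-1]]
    print(n,'orange rows',r,'tcp',bx(p),'bottom edge',bx(atz(w,300,r[0],p[2]-.098)),'at top z',bx(atz(w,300,r[0],p[2]-.056)))
    print('  red profile',V[r[0]-142:r[0]-90:2])
    for dz in (-.098,-.056):
        q=p+np.array([.027*ux[0],.027*ux[1],dz]);print('  pred row for centred',proj(w,q).round(1))
E
```

```text
w7 orange rows [176, 247] tcp [38.9 37.9] bottom edge [59.9 50.1] at top z [71.2 47.8]
  red profile [149 163 163 164 165 164 166 167 165 182 216 230 236 236 235 234 236 235
 234 234 236 233 221 201 195 218]
  pred row for centred [318.  167.2]
  pred row for centred [318.2 185.3]
w9 orange rows [180, 247] tcp [ 38.1 -40.6] bottom edge [ 56.3 -28.4] at top z [ 68.1 -30.6]
  red profile [151 164 164 164 162 162 165 165 165 201 225 232 235 235 234 234 236 235
 233 225 202 178 202 228 235 235]
  pred row for centred [318.1 167.4]
  pred row for centred [318.2 185.4]
w10 orange rows [189, 247] tcp [ 38.9 -40.3] bottom edge [ 51.1 -28. ] at top z [ 63.9 -30.2]
  red profile [147 158 159 160 157 158 159 171 212 226 235 235 236 236 235 235 234 230
 194 173 216 231 236 235 234 234]
  pred row for centred [318.2 167.7]
  pred row for centred [318.3 185.6]
```

Carrier A is held about 14 mm off centre along the bar, part of that from the slip when it touched the divider, so I shift +x by 13.5 mm and lower again carefully.

Call:
drive_tool([
  [[0, 0, 0], [0.0135, 0, 0], 0.0],
  [[0, 0, 0], [0, 0, 0.02], 0.0],
  [[0, 0, 0], [0, 0, 0.015], 0.0],
  [[0, 0, 0], [0, 0, 0.005], 0.0],
  [[0, 0, 0], [0, 0, 0.003], 0.0],
])

```text
time: 30.18
eef_pos: [0.551, 0.2755, 0.1634]
tcp_rot: [0.996, 0.091, -0.001, 0.0]
contact_force: [0.2, -0.1, -2.3]
opening: 0.1
finger_force: 40.5
```

Call:
drive_tool([
  [[0, 0, 0], [0, 0, 0.002], 0.0],
  [[0, 0, 0], [0, 0, 0.002], 0.0],
  [[0, 0, 0], [0, 0, 0.002], 0.0],
  [[0, 0, 0], [0, 0, 0.002], 0.0],
])

```text
time: 30.68
eef_pos: [0.5514, 0.2756, 0.1565]
tcp_rot: [0.996, 0.091, 0.0, -0.0]
contact_force: [0.2, -0.3, -2.4]
opening: 0.102
finger_force: 40.5
```

Call:
drive_tool([
  [[0, 0, 0], [0, 0, 0.0015], 0.0],
  [[0, 0, 0], [0, 0, 0.0015], 0.0],
  [[0, 0, 0], [0, 0, 0.0015], 0.0],
  [[0, 0, 0], [0, 0, 0.0015], 0.0],
])

```text
time: 31.18
eef_pos: [0.5513, 0.2756, 0.1502]
tcp_rot: [0.996, 0.091, -0.0, -0.0]
contact_force: [0.0, 0.5, -2.0]
opening: 0.097
finger_force: 40.5
```

Call:
drive_tool([
  [[0, 0, 0], [0, 0, 0.0015], 0.0],
  [[0, 0, 0], [0, 0, 0.0015], 0.0],
  [[0, 0, 0], [0, 0, 0.0015], 0.0],
  [[0, 0, 0], [0, 0, 0.0015], 0.0],
])

```text
time: 31.68
eef_pos: [0.5513, 0.2756, 0.1442]
tcp_rot: [0.996, 0.091, -0.0, 0.0]
contact_force: [-0.3, -0.1, -2.8]
opening: 0.096
finger_force: 40.5
```

Call:
drive_tool([
  [[0, 0, 0], [0, 0, 0.0013], 0.0],
  [[0, 0, 0], [0, 0, 0.0013], 0.0],
  [[0, 0, 0], [0, 0, 0.0013], 0.0],
  [[0, 0, 0], [0, 0, 0.0013], 0.0],
])

```text
time: 32.17
eef_pos: [0.5513, 0.2755, 0.139]
tcp_rot: [0.996, 0.091, -0.0, 0.0]
contact_force: [0.1, 0.0, -2.0]
opening: 0.101
finger_force: 40.5
```

Call:
drive_tool([
  [[0, 0, 0], [0, 0, 0.0013], 0.0],
  [[0, 0, 0], [0, 0, 0.0013], 0.0],
  [[0, 0, 0], [0, 0, 0.0013], 0.0],
  [[0, 0, 0], [0, 0, 0.0013], 0.0],
])

```text
time: 32.67
eef_pos: [0.5514, 0.2756, 0.134]
tcp_rot: [0.996, 0.091, 0.0, -0.0]
contact_force: [-0.5, -1.0, 1.3]
opening: 0.099
finger_force: 41.0
```

Call:
drive_tool([
  [[0, 0, 0], [0, 0, 0.001], 0.0],
  [[0, 0, 0], [0, 0, 0], 0.0],
])

```text
time: 32.92
eef_pos: [0.5519, 0.2756, 0.134]
tcp_rot: [0.996, 0.091, 0.001, -0.0]
contact_force: [0.2, -0.6, 2.8]
opening: 0.1
finger_force: 41.1
```

Carrier A stands. Release and go to carrier C.

Call:
drive_tool([
  [[0, 0, 0], [0, 0, -0.001], 0.0],
  [[0, 0, 0], [0, 0, 0], 0.045],
  [[0, 0, 0], [0, 0, 0], 0.045],
  [[0, 0, 0], [0, 0, -0.03], 0.045],
  [[0, 0, 0], [0, 0, -0.05], 0.045],
])

```text
time: 33.55
eef_pos: [0.5499, 0.2751, 0.212]
tcp_rot: [0.996, 0.091, -0.003, 0.001]
contact_force: [0.7, 0.5, 0.2]
opening: 0.523
finger_force: 0.0
```

Call:
drive_tool([
  [[0, 0, 0], [0, 0, -0.04], 0.045],
  [[0, 0, 0], [-0.0032, 0.0473, 0], 0.045],
  [[0, 0, 0], [-0.0032, 0.0473, 0], 0.045],
  [[0, 0, 0], [-0.0032, 0.0473, 0], 0.045],
  [[0, 0, 0], [-0.0032, 0.0473, 0], 0.045],
])

```text
time: 34.17
eef_pos: [0.573, 0.0858, 0.254]
tcp_rot: [0.996, 0.091, 0.0, -0.0]
contact_force: [0.3, 0.1, 0.1]
opening: 0.527
finger_force: 0.0
```

Call:
drive_tool([
  [[0, 0, 0], [-0.0032, 0.0473, 0], 0.045],
  [[0, 0, 0], [-0.0032, 0.0473, 0], 0.045],
  [[0, 0, 0], [-0.0032, 0.0473, 0], 0.045],
  [[0, 0, -0.068], [0, 0, 0], 0.045],
  [[0, 0, 0], [0, 0, 0], 0.045],
])

```text
time: 34.8
eef_pos: [0.5891, -0.0548, 0.2538]
tcp_rot: [0.992, 0.124, -0.0, -0.0]
contact_force: [0.9, -0.3, -0.5]
opening: 0.525
finger_force: 0.0
```

```bash
cat > fit.py <<'E'
from h import *
from scipy.optimize import minimize
def hull(c,x,y,yaw,z0=0,dz=.042):
    P=np.array([[sx*.027,sy*.025,z] for sx in(-1,1) for sy in(-1,1) for z in(z0,z0+dz)])
    Q=Rn.from_euler('z',yaw).apply(P)+[x,y,0]
    return cv2.convexHull(np.array([proj(c,q) for q in Q],dtype=np.float32))
def fit(c,x,y,yaw,hue=(3,16),z0=0):
    m=cv2.inRange(cv2.cvtColor(c['image'],cv2.COLOR_RGB2HSV),(hue[0],130,40),(hue[1],255,255))
    ce=hull(c,x,y,yaw,z0)[:,0].mean(0)
    n,l,s,cc=cv2.connectedComponentsWithStats(m)
    k=[i for i in range(1,n) if s[i][4]>15 and np.hypot(*(cc[i]-ce))<45]
    pts=np.argwhere(np.isin(l,k))[:,::-1].astype(np.float32);h=cv2.convexHull(pts)
    M=np.zeros(m.shape,np.uint8);cv2.fillPoly(M,[h.astype(np.int32)],255);M=cv2.GaussianBlur(M,(0,0),1.5).astype(float)
    def cost(p):
        K=np.zeros(m.shape,np.uint8);cv2.fillPoly(K,[(hull(c,p[0]/100,p[1]/100,p[2]/10,z0)*16).astype(np.int32)],255,shift=4)
        return ((cv2.GaussianBlur(K,(0,0),1.5)-M)**2).sum()/255**2
    r=minimize(cost,[x*100,y*100,yaw*10],method='Nelder-Mead',options=dict(initial_simplex=[[x*100+a,y*100+b,yaw*10+d] for a,b,d in((0,0,0),(1,0,0),(0,1,0),(0,0,1.))]))
    return np.array([r.x[0]/100,r.x[1]/100,r.x[2]/10]).round(4),round(r.fun,1)
E
python3 - <<'E'
from fit import *
st(); w=snap('wrist','w11'); a=snap('scene','sc11'); b=snap('side','s11')
print('B',fit(load('w6'),.4397,-.0778,.287),'A',fit(load('w8'),.4326,.0639,.437))
for c in (w,a,b): print('C',fit(c,.5899,-.0545,.251))
E
```

```text
t 34.8 p [ 0.5891 -0.0548  0.2538] F [ 0.9 -0.3 -0.5] open 0.525 ff 0.0 q [-0.26  0.1   1.78  0.    1.26  1.06]
[[0.969, 0.245, -0.0], [0.245, -0.969, 0.0], [-0.0, -0.0, -1.0]]
B (array([ 0.4358, -0.0783,  0.3282]), np.float64(16.0)) A (array([0.4294, 0.0636, 0.4655]), np.float64(9.2))
C (array([ 0.587 , -0.0553,  0.2979]), np.float64(10.5))
C (array([ 0.5876, -0.0551,  0.3039]), np.float64(10.9))
C (array([ 0.5882, -0.052 ,  0.283 ]), np.float64(2.6))
```

Call:
drive_tool([
  [[0, 0, -0.045], [-0.003, 0, 0.05], 0.045],
  [[0, 0, 0], [0, 0, 0.05], 0.045],
  [[0, 0, 0], [0, 0, 0.04], 0.045],
  [[0, 0, 0], [0, 0, 0.015], 0.045],
  [[0, 0, 0], [0, 0, 0], 0.0],
], grip_force=40)

```text
time: 35.58
eef_pos: [0.586, -0.0544, 0.0985]
tcp_rot: [0.989, 0.147, -0.001, -0.0]
contact_force: [0.0, -0.3, 0.5]
opening: 0.328
finger_force: 0.0
```

Call:
drive_tool([
  [[0, 0, 0], [0, 0, 0], 0.0],
  [[0, 0, 0], [0, 0, 0], 0.0],
  [[0, 0, 0], [0, 0, 0], 0.0],
  [[0, 0, 0], [0, 0, -0.02], 0.0],
  [[0, 0, 0], [0, 0, -0.05], 0.0],
])

```text
time: 36.2
eef_pos: [0.5833, -0.0542, 0.1665]
tcp_rot: [0.989, 0.147, -0.004, -0.002]
contact_force: [0.2, 0.4, -2.6]
opening: 0.099
finger_force: 39.2
```

Call:
drive_tool([
  [[0, 0, 0], [0, 0, -0.06], 0.0],
  [[0, 0, 0], [0, 0, -0.05], 0.0],
  [[0, 0, 0], [0, 0, -0.01], 0.0],
  [[0, 0, 0], [0, 0, 0], 0.0],
])

```text
time: 36.7
eef_pos: [0.5857, -0.0548, 0.2887]
tcp_rot: [0.989, 0.147, -0.0, -0.0]
contact_force: [-1.4, 0.7, -2.8]
opening: 0.1
finger_force: 39.3
```

```bash
python3 - <<'E'
from fit import *
s,R=st(); w=snap('wrist','w12'); b=snap('side','s12')
p=s['eef_pos'];yx=np.arctan2(R[1,0],R[0,0]);z0=p[2]-.098
for c in (w,b): print(fit(c,p[0],p[1],yx,z0=z0), p[:2], yx)
c=np.array([.493,.306]);ux=np.array([np.cos(.18),np.sin(.18)]);uy=np.array([-ux[1],ux[0]])
# where do B and A stand now (side view)
b=load('s11');a=load('sc11')
for z,x,y,g in ((.022,.518,.352,'B'),(.036,.5377,.2725,'A')):
  for q in (a,b): print(g,fit(q,x,y,.18,z0=z))
go([*(c-.038*ux+.041*uy),.28],.18-np.pi/2);go([*(c-.038*ux-.041*uy),.28],.18-np.pi/2)
E
```

```text
t 36.7 p [ 0.5857 -0.0548  0.2887] F [-1.4  0.7 -2.8] open 0.1 ff 39.252272844314575 q [-0.27  0.07  1.75 -0.    1.32  1.01]
[[0.957, 0.291, -0.0], [0.291, -0.957, 0.0], [-0.0, -0.0, -1.0]]
(array([ 0.5868, -0.0536,  0.2819]), np.float64(705.5)) [ 0.58573296 -0.05479717] 0.29477838732457384
(array([ 0.5849, -0.0561,  0.2543]), np.float64(8.1)) [ 0.58573296 -0.05479717] 0.29477838732457384
B (array([0.5083, 0.3191, 0.535 ]), np.float64(171.6))
B (array([0.5312, 0.3306, 0.2588]), np.float64(26.8))
A (array([0.5168, 0.3098, 0.4168]), np.float64(175.0))
A (array([ 0.5303,  0.3144, -0.097 ]), np.float64(39.8))
shift(tool axes now) [-0.0161 -0.4167  0.0071] toolyaw -1.276
turn z 0.1148 (alt half turn)
shift(tool axes now) [-0.0255 -0.3353  0.0069] toolyaw -1.276
turn z 0.1148 (alt half turn)
```

Call:
drive_tool([
  [[0, 0, 0], [-0.0015, -0.018, 0], 0.0],
  [[0, 0, 0], [-0.0027, -0.036, 0], 0.0],
  [[0, 0, 0], [-0.0027, -0.036, 0], 0.0],
  [[0, 0, 0], [-0.0027, -0.036, 0], 0.0],
  [[0, 0, 0], [-0.0027, -0.036, 0], 0.0],
])

```text
time: 37.42
eef_pos: [0.5256, 0.0985, 0.2871]
tcp_rot: [0.989, 0.147, -0.002, -0.001]
contact_force: [0.7, 0.3, -3.5]
opening: 0.101
finger_force: 39.2
```

Call:
drive_tool([
  [[0, 0, 0], [-0.0027, -0.036, 0], 0.0],
  [[0, 0, 0], [-0.0027, -0.036, 0], 0.0],
  [[0, 0, 0], [-0.0027, -0.036, 0], 0.0],
  [[0, 0, 0], [-0.0027, -0.036, 0], 0.0],
  [[0, 0, 0.06], [-0.002, -0.029, 0], 0.0],
])

```text
time: 38.05
eef_pos: [0.4627, 0.2601, 0.2872]
tcp_rot: [0.993, 0.117, -0.002, 0.0]
contact_force: [0.3, -1.1, -2.6]
opening: 0.1
finger_force: 39.2
```

Call:
drive_tool([
  [[0, 0, 0.055], [0, 0, 0], 0.0],
  [[0, 0, 0], [0, 0, 0], 0.0],
  [[0, 0, 0], [0, 0, 0], 0.0],
])

```text
time: 38.42
eef_pos: [0.4643, 0.2584, 0.2881]
tcp_rot: [0.996, 0.09, -0.001, 0.0]
contact_force: [-0.3, 0.4, -2.9]
opening: 0.097
finger_force: 39.2
```

```bash
python3 - <<'E'
from fit import *
s,R=st(); w=snap('wrist','w13'); b=snap('side','s13')
p=s['eef_pos'];yx=np.arctan2(R[1,0],R[0,0])
print(fit(b,p[0],p[1],yx,z0=p[2]-.098),yx)
go([.4629,.2589,.165],.18-np.pi/2)
# held block +x bottom edge row
hsv=cv2.cvtColor(w['image'],cv2.COLOR_RGB2HSV);col=hsv[140:280,300];o=[140+i for i in range(140) if 3<=col[i,0]<=15 and col[i,1]>150]
ux=np.array([np.cos(yx),np.sin(yx)]);print('rows',o[0],'offset of +x bottom edge from TCP',(atz(w,300,o[0],p[2]-.098)[:2]-p[:2])@ux)
E
```

```text
t 38.42 p [0.4643 0.2584 0.2881] F [-0.3  0.4 -2.9] open 0.097 ff 39.23200070858002 q [ 0.32 -0.06  1.88  0.    1.32  1.71]
[[0.984, 0.18, -0.002], [0.18, -0.984, -0.0], [-0.002, 0.0, -1.0]]
(array([0.4849, 0.212 , 0.461 ]), np.float64(569.3)) 0.18055971215432062
shift(tool axes now) [-0.0015 -0.001   0.1235] toolyaw -1.3909
turn z -0.0001 (alt half turn)
rows 170 offset of +x bottom edge from TCP 0.02506815463259593
```

Call:
drive_tool([
  [[0, 0, 0], [0, -0.001, 0.04], 0.0],
  [[0, 0, 0], [0, 0, 0.045], 0.0],
  [[0, 0, 0], [0, 0, 0.025], 0.0],
  [[0, 0, 0], [0, 0, 0.01], 0.0],
  [[0, 0, 0], [0, 0, 0.003], 0.0],
])

```text
time: 39.15
eef_pos: [0.465, 0.2593, 0.1661]
tcp_rot: [0.996, 0.09, 0.0, -0.0]
contact_force: [-0.5, 0.9, -2.6]
opening: 0.101
finger_force: 39.2
```

Call:
drive_tool([
  [[0, 0, 0], [0, 0, 0.002], 0.0],
  [[0, 0, 0], [0, 0, 0.002], 0.0],
  [[0, 0, 0], [0, 0, 0.002], 0.0],
  [[0, 0, 0], [0, 0, 0.002], 0.0],
])

```text
time: 39.65
eef_pos: [0.4648, 0.2594, 0.1581]
tcp_rot: [0.996, 0.09, 0.0, -0.0]
contact_force: [-0.8, -0.2, -2.8]
opening: 0.097
finger_force: 39.2
```

Call:
drive_tool([
  [[0, 0, 0], [0, 0, 0.0015], 0.0],
  [[0, 0, 0], [0, 0, 0.0015], 0.0],
  [[0, 0, 0], [0, 0, 0.0015], 0.0],
  [[0, 0, 0], [0, 0, 0.0015], 0.0],
  [[0, 0, 0], [0, 0, 0.001], 0.0],
])

```text
time: 40.28
eef_pos: [0.4647, 0.2594, 0.1508]
tcp_rot: [0.996, 0.09, -0.0, -0.0]
contact_force: [0.5, 0.8, -1.6]
opening: 0.097
finger_force: 39.2
```

Call:
drive_tool([
  [[0, 0, 0], [0, 0, 0.0015], 0.0],
  [[0, 0, 0], [0, 0, 0.0015], 0.0],
  [[0, 0, 0], [0, 0, 0.0015], 0.0],
  [[0, 0, 0], [0, 0, 0.0015], 0.0],
])

```text
time: 40.78
eef_pos: [0.4647, 0.2594, 0.1448]
tcp_rot: [0.996, 0.09, -0.0, -0.0]
contact_force: [-0.2, 0.2, -3.5]
opening: 0.1
finger_force: 39.2
```

Call:
drive_tool([
  [[0, 0, 0], [0, 0, 0.0013], 0.0],
  [[0, 0, 0], [0, 0, 0.0013], 0.0],
  [[0, 0, 0], [0, 0, 0.0013], 0.0],
  [[0, 0, 0], [0, 0, 0.0013], 0.0],
])

```text
time: 41.28
eef_pos: [0.4647, 0.2594, 0.1397]
tcp_rot: [0.996, 0.09, 0.0, -0.0]
contact_force: [-0.0, -0.5, -3.0]
opening: 0.104
finger_force: 39.2
```

Call:
drive_tool([
  [[0, 0, 0], [0, 0, 0.0013], 0.0],
  [[0, 0, 0], [0, 0, 0.0013], 0.0],
  [[0, 0, 0], [0, 0, 0.0013], 0.0],
  [[0, 0, 0], [0, 0, 0.0013], 0.0],
])

```text
time: 41.78
eef_pos: [0.4647, 0.2594, 0.1344]
tcp_rot: [0.996, 0.09, -0.0, -0.0]
contact_force: [-0.1, 0.5, -2.2]
opening: 0.099
finger_force: 39.2
```

Call:
drive_tool([
  [[0, 0, 0], [0, 0, 0.0013], 0.0],
  [[0, 0, 0], [0, 0, 0.0013], 0.0],
  [[0, 0, 0], [0, 0, 0.0013], 0.0],
  [[0, 0, 0], [0, 0, 0.0013], 0.0],
])

```text
time: 42.28
eef_pos: [0.4653, 0.2594, 0.1306]
tcp_rot: [0.996, 0.09, 0.0, 0.0]
contact_force: [-2.2, -1.0, 7.2]
opening: 0.098
finger_force: 40.2
```

Carrier C stands (7 N up). Release and fly back to the lid.

Call:
drive_tool([
  [[0, 0, 0], [0, 0, -0.002], 0.0],
  [[0, 0, 0], [0, 0, 0], 0.045],
  [[0, 0, 0], [0, 0, 0], 0.045],
  [[0, 0, 0], [0, 0, -0.04], 0.045],
  [[0, 0, 0], [0, 0, -0.06], 0.045],
])

```text
time: 42.9
eef_pos: [0.4634, 0.2589, 0.2301]
tcp_rot: [0.996, 0.09, -0.003, 0.001]
contact_force: [1.0, 1.0, 0.2]
opening: 0.527
finger_force: 0.0
```

Call:
drive_tool([
  [[0, 0, 0], [0, 0, -0.05], 0.045],
  [[0, 0, 0], [-0.0026, 0.05, 0], 0.045],
  [[0, 0, 0], [-0.0026, 0.055, 0], 0.045],
  [[0, 0, 0], [-0.0026, 0.055, 0], 0.045],
  [[0, 0, 0], [-0.0026, 0.055, 0], 0.045],
])

```text
time: 43.52
eef_pos: [0.493, 0.0444, 0.2817]
tcp_rot: [0.996, 0.09, 0.001, 0.0]
contact_force: [1.2, -0.1, 1.2]
opening: 0.529
finger_force: 0.0
```

Call:
drive_tool([
  [[0, 0, 0], [-0.0026, 0.055, 0], 0.045],
  [[0, 0, 0], [-0.0026, 0.055, 0], 0.045],
  [[0, 0, 0], [-0.0026, 0.055, 0], 0.045],
  [[0, 0, 0], [-0.0026, 0.055, 0], 0.045],
  [[0, 0, 0], [-0.0026, 0.055, 0], 0.045],
])

```text
time: 44.15
eef_pos: [0.5294, -0.2288, 0.2815]
tcp_rot: [0.996, 0.09, 0.0, 0.0]
contact_force: [0.3, 0.2, -0.1]
opening: 0.527
finger_force: 0.0
```

Call:
drive_tool([
  [[0, 0, -0.175], [0, 0, 0], 0.045],
  [[0, 0, -0.175], [0, 0, 0], 0.045],
  [[0, 0, -0.175], [0, 0, 0], 0.045],
  [[0, 0, -0.175], [0, 0, 0], 0.045],
  [[0, 0, -0.175], [0, 0, 0], 0.045],
])

```text
time: 44.78
eef_pos: [0.5294, -0.227, 0.2813]
tcp_rot: [0.863, 0.506, 0.0, 0.0]
contact_force: [-0.3, 0.3, -0.6]
opening: 0.529
finger_force: 0.0
```

Call:
drive_tool([
  [[0, 0, -0.175], [0, 0, 0], 0.045],
  [[0, 0, -0.17], [0, 0, 0], 0.045],
  [[0, 0, 0], [0, 0, 0], 0.045],
])

```text
time: 45.15
eef_pos: [0.5294, -0.2269, 0.2813]
tcp_rot: [0.766, 0.643, 0.0, 0.0]
contact_force: [-0.0, 0.2, 1.0]
opening: 0.527
finger_force: 0.0
```

```bash
python3 - <<'E'
from h import *
s,R=st(); w=snap('wrist','w14'); a=snap('scene','sc14'); b=snap('side','s14')
# lid bar: dark on white: within projected area
for e in(-.045,0,.045): print('pred bar',proj(w,[.5423-e*np.sin(-.17),-.3237+e*np.cos(-.17),.139]).round(0))
g=cv2.cvtColor(w['image'],cv2.COLOR_RGB2GRAY)
for r in range(60,300,20): print(r,''.join(' .:-=+*#%@'[v*10//256] for v in g[r,200:440:4]))
for n,c in(('sc',a),('s',b)):
    m=cv2.inRange(cv2.cvtColor(c['image'],cv2.COLOR_RGB2HSV),(3,130,40),(16,255,255));k,l,q,cc=cv2.connectedComponentsWithStats(m)
    print(n,[(q[i][:5].tolist()) for i in range(1,k) if q[i][4]>15])
E
```

```text
t 45.15 p [ 0.5294 -0.2269  0.2813] F [-0.   0.2  1. ] open 0.527 ff 0.0 q [-0.58  0.04  1.79  0.    1.31 -0.41]
[[0.172, 0.985, 0.0], [0.985, -0.172, -0.0], [-0.0, 0.0, -1.0]]
pred bar [350. 328.]
pred bar [351. 287.]
pred bar [352. 241.]Traceback (most recent call last):
  File "<stdin>", line 6, in <module>
  File "<stdin>", line 6, in <genexpr>
OverflowError: Python integer 256 out of bounds for uint8
```

Call:
drive_tool([
  [[0, 0, 0], [-0.0465, 0.0147, 0], 0.06],
  [[0, 0, 0], [-0.0465, 0.0147, 0], 0.06],
  [[0, 0, 0], [0, 0, 0], 0.06],
])

```text
time: 45.68
eef_pos: [0.5422, -0.3264, 0.2808]
tcp_rot: [0.766, 0.642, -0.0, -0.0]
contact_force: [-0.2, -0.1, 0.8]
opening: 0.701
finger_force: 0.0
```

```bash
python3 - <<'E'
from h import *
s,R=st(); w=snap('wrist','w15'); a=load('sc14'); b=load('s14')
for e in(-.05,0,.05): print('pred bar',proj(w,[.5423-e*np.sin(-.17),-.3237+e*np.cos(-.17),.139]).round(0))
L=lambda x,y:(.5423+x*np.cos(.17)+y*np.sin(.17),-.3237-x*np.sin(.17)+y*np.cos(.17),.1)
print('pred lid corners',[proj(w,L(x,y)).round(0).tolist() for x,y in((-.093,-.099),(.093,-.099),(.093,.099),(-.093,.099))])
g=cv2.cvtColor(w['image'],cv2.COLOR_RGB2GRAY).astype(int)
for r in range(0,330,12): print('%3d'%r,''.join(' .:-=+*#%@'[v*10//256] for v in g[r,120:520:5]))
for n,c in(('sc',a),('s',b)):
    m=cv2.inRange(cv2.cvtColor(c['image'],cv2.COLOR_RGB2HSV),(3,130,40),(16,255,255));k,l,q,cc=cv2.connectedComponentsWithStats(m)
    print(n,[(q[i][:5].tolist()) for i in range(1,k) if q[i][4]>15])
E
```

```text
t 45.67 p [ 0.5422 -0.3264  0.2808] F [-0.2 -0.1  0.8] open 0.701 ff 0.0 q [-0.7   0.17  1.65 -0.    1.32 -0.53]
[[0.175, 0.985, -0.0], [0.985, -0.175, -0.0], [-0.0, -0.0, -1.0]]
pred bar [318. 241.]
pred bar [318. 185.]
pred bar [318. 122.]
pred lid corners [[226.0, 268.0], [411.0, 267.0], [430.0, 56.0], [205.0, 57.0]]
  0   . ....   ............................................................:.:.-+###
 12      .        .........................................................::.:-####
 24   . .    . . ..   ....................................................::::-+####
 36    ..   .    .  ...  ...................................................::::::::
 48    .   .    .   . :------**++++=+++++++++=+++=+=+=++==+=====-...................
 60   ..   .. . ... .:++++++*+++++%@@@@@@@@@@@@@@@@@@@@@@@@@@@@@@@..................
 72   .    . ...  . ..++++++++++++++++%@@@@@@@@@@@@@@@@@@@@@@@@@@%..................
 84 ...  ..  .   .   .++++++++++++++++++++%@@@@@@@@@@@@@@@@@@@@@@*..................
 96 ... .....  .     .++++++++++++++++++++++++@@@@@@@@@@@@@@@@@@@:..................
108 .........
[... 1099 characters left out ...]
...................::: .@@@@%@@%@%@%%%%%%%%%%%%%%%: ::::.....................
276 .. ................. :::. ........................... . .::.....................
288 ................... ::. .. .......................... . ..-:. ..................
300 ................  .-=-.    ............................. .-==.................::
312 .............  ...   ..  .............................  .. .............:...::::
324 ......... ....  .... ..  ..............................  .. ...   ..............
sc [[378, 168, 25, 19, 181], [422, 173, 19, 17, 145], [399, 182, 20, 17, 147], [420, 189, 6, 6, 21], [53, 377, 24, 23, 287], [40, 386, 15, 14, 112], [27, 394, 11, 6, 33]]
s [[248, 0, 55, 47, 1597]]
```

The text rendering shows the lid where I left it, with its edges within a few pixels of prediction. The scene camera has three orange blobs inside the box. Grasp the lid.

Call:
drive_tool([
  [[0, 0, 0], [0.0027, 0, 0.05], 0.06],
  [[0, 0, 0], [0, 0, 0.05], 0.06],
  [[0, 0, 0], [0, 0, 0.035], 0.06],
  [[0, 0, 0], [0, 0, 0.0105], 0.06],
  [[0, 0, 0], [0, 0, 0], 0.06],
])

```text
time: 46.35
eef_pos: [0.5431, -0.3203, 0.1361]
tcp_rot: [0.765, 0.644, 0.0, -0.0]
contact_force: [0.6, -0.0, 0.3]
opening: 0.705
finger_force: 0.0
```

Call:
drive_tool([
  [[0, 0, 0], [0, 0, 0], 0.0],
  [[0, 0, 0], [0, 0, 0], 0.0],
  [[0, 0, 0], [0, 0, 0], 0.0],
  [[0, 0, 0], [0, 0, 0], 0.0],
  [[0, 0, 0], [0, 0, -0.008], 0.0],
], grip_force=50)

```text
time: 46.98
eef_pos: [0.542, -0.3202, 0.1424]
tcp_rot: [0.765, 0.644, -0.0, -0.002]
contact_force: [0.3, -0.2, -3.2]
opening: 0.115
finger_force: 48.8
```

Call:
drive_tool([
  [[0, 0, 0], [0, 0, -0.02], 0.0],
  [[0, 0, 0], [0, 0, -0.045], 0.0],
  [[0, 0, 0], [0, 0, -0.05], 0.0],
  [[0, 0, 0], [0, 0, -0.05], 0.0],
  [[0, 0, 0], [0, 0, -0.015], 0.0],
])

```text
time: 47.6
eef_pos: [0.544, -0.3218, 0.3294]
tcp_rot: [0.765, 0.644, 0.001, 0.004]
contact_force: [0.8, -0.3, -2.5]
opening: 0.118
finger_force: 48.9
```

```bash
python3 - <<'E'
from h import *
s,R=st(); go([.492,.306,.32],.1791)
E
```

```text
t 47.6 p [ 0.544  -0.3218  0.3294] F [ 0.8 -0.3 -2.5] open 0.118 ff 48.94522547721863 q [-0.69  0.14  1.6  -0.    1.39 -0.52]
[[0.17, 0.985, 0.007], [0.985, -0.17, -0.006], [-0.004, 0.008, -1.0]]
shift(tool axes now) [ 0.6098 -0.1581  0.0055] toolyaw -0.1709
turn z -0.35 (alt half turn)
```

Call:
drive_tool([
  [[0, 0, -0.117], [0, 0, 0], 0.0],
  [[0, 0, -0.117], [0, 0, 0], 0.0],
  [[0, 0, -0.116], [0, 0, 0], 0.0],
  [[0, 0, 0], [0.02, 0.002, 0], 0.0],
  [[0, 0, 0], [0.035, 0.0034, 0], 0.0],
])

```text
time: 48.22
eef_pos: [0.5377, -0.2646, 0.3221]
tcp_rot: [0.643, 0.766, 0.0, -0.002]
contact_force: [-0.2, 0.1, -3.4]
opening: 0.119
finger_force: 48.9
```

Call:
drive_tool([
  [[0, 0, 0], [0.041, 0.004, 0], 0.0],
  [[0, 0, 0], [0.041, 0.004, 0], 0.0],
  [[0, 0, 0], [0.041, 0.004, 0], 0.0],
  [[0, 0, 0], [0.041, 0.004, 0], 0.0],
  [[0, 0, 0], [0.041, 0.004, 0], 0.0],
])

```text
time: 48.85
eef_pos: [0.5203, -0.0579, 0.3227]
tcp_rot: [0.642, 0.767, -0.0, -0.001]
contact_force: [0.7, 0.4, -4.3]
opening: 0.119
finger_force: 48.9
```

Call:
drive_tool([
  [[0, 0, 0], [0.041, 0.004, 0], 0.0],
  [[0, 0, 0], [0.041, 0.004, 0], 0.0],
  [[0, 0, 0], [0.041, 0.004, 0], 0.0],
  [[0, 0, 0], [0.041, 0.004, 0], 0.0],
  [[0, 0, 0], [0.041, 0.004, 0], 0.0],
])

```text
time: 49.48
eef_pos: [0.503, 0.1469, 0.3228]
tcp_rot: [0.642, 0.767, -0.0, -0.001]
contact_force: [0.4, 0.1, -3.1]
opening: 0.12
finger_force: 48.9
```

Call:
drive_tool([
  [[0, 0, 0], [0.041, 0.004, 0], 0.0],
  [[0, 0, 0], [0.035, 0.0035, 0], 0.0],
  [[0, 0, 0], [0.025, 0.0025, 0], 0.0],
  [[0, 0, 0], [0, 0, 0], 0.0],
  [[0, 0, 0], [0, 0, 0], 0.0],
])

```text
time: 50.1
eef_pos: [0.4958, 0.2458, 0.3231]
tcp_rot: [0.641, 0.767, -0.001, -0.0]
contact_force: [0.3, -0.1, -2.9]
opening: 0.119
finger_force: 48.9
```

```bash
python3 - <<'E'
from h import *
s,R=st(); go([.4914,.3094,.32],.1791)
E
```

```text
t 50.1 p [0.4958 0.2458 0.3231] F [ 0.3 -0.1 -2.9] open 0.119 ff 48.921014070510864 q [ 0.28 -0.03  1.79 -0.    1.38  0.1 ]
[[-0.178, 0.984, -0.001], [0.984, 0.178, -0.001], [-0.001, -0.001, -1.0]]
shift(tool axes now) [0.0634 0.0069 0.0031] toolyaw 0.1785
turn z -0.0006 (alt half turn)
```

Call:
drive_tool([
  [[0, 0, 0], [0.03, 0.0034, 0], 0.0],
  [[0, 0, 0], [0.0334, 0.0035, 0], 0.0],
  [[0, 0, 0], [0, 0, 0], 0.0],
  [[0, 0, 0], [0, 0, 0.02], 0.0],
  [[0, 0, 0], [0, 0, 0.03], 0.0],
])

```text
time: 50.72
eef_pos: [0.4926, 0.3084, 0.2731]
tcp_rot: [0.642, 0.767, 0.001, 0.001]
contact_force: [0.8, 0.9, -4.1]
opening: 0.119
finger_force: 49.0
```

Call:
drive_tool([
  [[0, 0, 0], [0, 0, 0.02], 0.0],
  [[0, 0, 0], [0, 0, 0.012], 0.0],
  [[0, 0, 0], [0, 0, 0.006], 0.0],
  [[0, 0, 0], [0, 0, 0.003], 0.0],
  [[0, 0, 0], [0, 0, 0], 0.0],
])

```text
time: 51.35
eef_pos: [0.4925, 0.3097, 0.2335]
tcp_rot: [0.641, 0.768, 0.001, 0.0]
contact_force: [-0.2, -0.5, -3.4]
opening: 0.121
finger_force: 48.9
```

```bash
python3 - <<'E'
from h import *
s,R=st(); go([.4914,.3094,.201],.1791)
E
```

```text
t 51.35 p [0.4925 0.3097 0.2335] F [-0.2 -0.5 -3.4] open 0.121 ff 48.913952708244324 q [ 0.39  0.09  1.83 -0.    1.22  0.21]
[[-0.178, 0.984, 0.001], [0.984, 0.178, 0.0], [0.0, 0.001, -1.0]]
shift(tool axes now) [-0.0001 -0.0012  0.0325] toolyaw 0.1791
turn z -0.0 (alt half turn)
```

Call:
drive_tool([
  [[0, 0, 0], [0, -0.001, 0.006], 0.0],
  [[0, 0, 0], [0, 0, 0.005], 0.0],
  [[0, 0, 0], [0, 0, 0.002], 0.0],
  [[0, 0, 0], [0, 0, 0.002], 0.0],
  [[0, 0, 0], [0, 0, 0.002], 0.0],
])

```text
time: 51.98
eef_pos: [0.4912, 0.3094, 0.2158]
tcp_rot: [0.641, 0.767, 0.0, 0.0]
contact_force: [-0.2, -0.4, -3.0]
opening: 0.116
finger_force: 48.9
```

Call:
drive_tool([
  [[0, 0, 0], [0, 0, 0.002], 0.0],
  [[0, 0, 0], [0, 0, 0.002], 0.0],
  [[0, 0, 0], [0, 0, 0.002], 0.0],
  [[0, 0, 0], [0, 0, 0.002], 0.0],
  [[0, 0, 0], [0, 0, 0], 0.0],
])

```text
time: 52.6
eef_pos: [0.491, 0.3093, 0.2075]
tcp_rot: [0.641, 0.767, -0.0, -0.0]
contact_force: [0.3, -0.3, -4.1]
opening: 0.118
finger_force: 48.9
```

Skirt is going down around the rim freely.

Call:
drive_tool([
  [[0, 0, 0], [0, 0, 0.002], 0.0],
  [[0, 0, 0], [0, 0, 0.0015], 0.0],
  [[0, 0, 0], [0, 0, 0.001], 0.0],
  [[0, 0, 0], [0, 0, 0.001], 0.0],
  [[0, 0, 0], [0, 0, 0.001], 0.0],
])

```text
time: 53.22
eef_pos: [0.4911, 0.3094, 0.2024]
tcp_rot: [0.641, 0.768, -0.0, -0.0]
contact_force: [-4.1, -2.4, 4.0]
opening: 0.118
finger_force: 49.8
```

Call:
drive_tool([
  [[0, 0, 0], [0, 0, 0.001], 0.0],
  [[0, 0, 0], [0, 0, 0], 0.0],
])

```text
time: 53.48
eef_pos: [0.4911, 0.3094, 0.2023]
tcp_rot: [0.641, 0.768, -0.0, -0.0]
contact_force: [-5.3, -2.3, 5.5]
opening: 0.117
finger_force: 49.9
```

Lid seated. Release, rise and locate the knob.

Call:
drive_tool([
  [[0, 0, 0], [0, 0, -0.001], 0.0],
  [[0, 0, 0], [0, 0, 0], 0.05],
  [[0, 0, 0], [0, 0, 0], 0.05],
  [[0, 0, 0], [0, 0, -0.035], 0.05],
  [[0, 0, 0], [0, 0, -0.035], 0.05],
])

```text
time: 54.1
eef_pos: [0.4912, 0.3093, 0.2714]
tcp_rot: [0.641, 0.767, -0.0, -0.0]
contact_force: [0.0, -0.2, 0.6]
opening: 0.585
finger_force: 0.0
```

```bash
python3 - <<'E'
from h import *
st(); w=snap('wrist','w16'); a=load('sc6'); b=load('s10')
k,r=tri([(a,240+447/2.6667,90+40/2.6667),(b,260.8,94)]);print('knob',k,r)
pv=np.array([.375,.2838]);print(np.arctan2(k[1]-pv[1],k[0]-pv[0])-.18,np.linalg.norm(k[:2]-pv))
for j in (1.35,1.5,1.65): 
    q=pv+.062*np.array([np.cos(.18+j),np.sin(.18+j)]);print(j,q.round(4),'wrist px',proj(w,[*q,.216]).round(0))
print('pivot px',proj(w,[*pv,.178]).round(0))
g=cv2.cvtColor(w['image'],cv2.COLOR_RGB2GRAY).astype(int)
for r in range(40,330,10): print('%3d'%r,''.join(' .:-=+*#%@'[min(9,v*10//110)] for v in g[r,20:260:4]))
c=np.array([.4915,.3065]);ux=np.array([np.cos(.18),np.sin(.18)]);uy=np.array([-ux[1],ux[0]])
print('pred lid top corners seated',[proj(w,[*(c+sx*.093*ux+sy*.099*uy),.165]).round(0).tolist() for sx,sy in((-1,1),(1,1),(1,-1),(-1,-1))])
G=cv2.threshold(cv2.cvtColor(w['image'],cv2.COLOR_RGB2GRAY),120,255,0)[1]
n,l,s,cc=cv2.connectedComponentsWithStats(G);i=1+np.argmax(s[1:,4]);h=cv2.convexHull(np.argwhere(l==i)[:,::-1].astype(np.int32));print(cv2.approxPolyDP(h,8,True)[:,0].tolist())
E
```

```text
t 54.1 p [0.4912 0.3093 0.2714] F [ 0.  -0.2  0.6] open 0.585 ff 0.0 q [ 0.39  0.06  1.79 -0.    1.29  0.21]
[[-0.178, 0.984, -0.001], [0.984, 0.178, -0.0], [-0.0, -0.001, -1.0]]
knob [0.37063737 0.34140105 0.21308115] [np.float64(0.0016902983514943577), np.float64(0.0016902983514943788)]
1.4663906504745956 0.05776602345507693
1.35 [0.3775 0.3457] wrist px [117. 134.]
1.5 [0.3682 0.3454] wrist px [ 99. 131.]
1.65 [0.3591 0.3437] wrist px [ 81. 131.]
pivot px [145. 215.]
 40 ----:--::-----:--::-----------------:------::-:--------:----
 50 ----:---:----------:-:--------------:----------------------:
 60 ------:-:--::---::-----------:--------@@@@@@@@@@@@@@@@@@@@@@
 70 :------:----------::------------:-----#@@@@@@@@@@@@@@@@@@@@@
 80 -:----------------------------:--------@@@@@@@@@@@@@@@@@@@@@
 90 :::-------:---:------------------------@@@@@@@@@@@@@@@@@@@@@
100 -----:-----:---:----------=------------#@@@@@@@@@@@@@@@@@@@@
110 ----:::------:-----------:--::-#@+--:---@@@@@@@@@@@@@@@@@@@@
120 :----:------------=--=-:::-:::::.*----:-@@@@@@@@@@@@@@@@@@@@
130 -:----:----------=-=====-:-:::-::#--
[... 721 characters left out ...]
--@@@@@@@@@@@@@@@@
250 ::.::::..::.:::::.::::::::::::--:------===--@@@@@@@@@@@@@@@@
260 :::::..:..:.::::::-----:-----::--------==---=@@@@@@@@@@@***:
270 :....-:------:---:-----------:-:-------==--:-@@@@@@@::.***::
280 ----:-:---------:---:-----:--:-----:---===---@@@@@@---***-::
290 --:---------::---------------------:-=-=-----+@@@+:::***-:::
300 -------:-----:-----------------:----------=---@=:::.::@@-:::
310 ----:-:-------:----------:-------:::::----:--:::-=:.::::::::
320 :------------------::-----:---:=--=:::::::::::::.:::::::-::.
pred lid top corners seated [[170.0, 58.0], [467.0, 57.0], [433.0, 321.0], [203.0, 321.0]]
[[464, 56], [434, 302], [377, 317], [258, 317], [203, 300], [173, 56]]
```

Lid corners match the seated prediction, (173,56) and (464,56) against (170,58) and (467,57). The knob top is near (100,131), a joint angle of about 1.48. Go to the knob.

Call:
drive_tool([
  [[0, 0, 0], [0.0191, -0.0378, 0], 0.044],
  [[0, 0, 0], [0.0191, -0.0378, 0], 0.044],
  [[0, 0, 0], [0.0191, -0.0378, 0], 0.044],
  [[0, 0, 0.158], [0, 0, 0], 0.044],
  [[0, 0, 0.158], [0, 0, 0], 0.044],
])

```text
time: 54.78
eef_pos: [0.369, 0.3459, 0.2713]
tcp_rot: [0.755, 0.655, 0.001, 0.0]
contact_force: [0.6, 0.0, 0.4]
opening: 0.515
finger_force: 0.0
```

Call:
drive_tool([
  [[0, 0, 0.158], [0, 0, 0], 0.044],
  [[0, 0, 0.158], [0, 0, 0], 0.044],
  [[0, 0, 0.157], [0, 0, 0], 0.044],
  [[0, 0, 0], [0, 0, 0], 0.044],
  [[0, 0, 0], [0, 0, 0], 0.044],
])

```text
time: 55.4
eef_pos: [0.3695, 0.3455, 0.2712]
tcp_rot: [0.886, 0.463, 0.0, 0.0]
contact_force: [0.1, -0.1, 1.2]
opening: 0.519
finger_force: 0.0
```

```bash
python3 - <<'E'
from h import *
s,R=st(); w=snap('wrist','w17'); go([.3695,.3454,.201],2.53); print(proj(w,[.3695,.3454,.216]).round(0))
g=cv2.cvtColor(w['image'],cv2.COLOR_RGB2GRAY).astype(int)
for r in range(150,330,8): print('%3d'%r,''.join(' .:-=+*#%@'[min(9,v*10//90)] for v in g[r,220:420:4]))
pv=np.array([.375,.2838]);th=.18+np.linspace(1.48,0,11);P=np.c_[pv[0]+.062*np.cos(th),pv[1]+.062*np.sin(th),0*th]
print(np.round(np.diff(P,axis=0)@R,4)); print(P[-1])
E
```

```text
t 55.4 p [0.3695 0.3455 0.2712] F [ 0.1 -0.1  1.2] open 0.519 ff 0.0 q [ 0.55 -0.11  1.96 -0.    1.29  1.16]
[[0.571, 0.821, 0.0], [0.821, -0.571, 0.0], [0.0, 0.0, -1.0]]
shift(tool axes now) [-0.0001  0.0001  0.0702] toolyaw -0.6082
turn z 0.0033 (alt half turn)
[319. 232.]
150 ===-=-=--=====-:::::-=@@@@@@@@@@@@@@@@@@@@@@@@@@@@
158 ==--==-=--==-=::::-.:-:-@@@@@@@@@@@@@@@@@@@@@@@@@@
166 =-==---=--===--::::=-::-:-@@@@@@@@@@@@@@@@@@@@@@@@
174 -:=-=---=----=:::--=----::.-@@@@@@@@@@@@@@@@@@@@@@
182 --=-=--====-=-::--=-==--=-=-==@@@@@@@@@@@@@@@@@@@@
190 ---=-===---=-:-::--=-=-==--=--==@@@@@@@@@@@@@@@@@@
198 ===--===--=-:::::::.::#*=+#====#=*@@@@@@@@@@@@@@@@
206 ==--=-==-=--:-::---:*-::-:.:#=-=%%##@@@@@@@@@@@@@@
214 -==-===----::::--::::::.::::@@+-#####=@@@@@@@@@@@@
222 ==-=-==-----.-:::-::::--::::+@@@=##%#*=-@@@@@@@@@@
230 -==-==-=----:-:.-:-::-::-:::-@@@@@####==--@@@@@@@@
238 -==----==----.:-::-:-----:-:%@@@@@@%###=--:-@@@@@@
246 =====----::::::::-:::.::----:@@@@@@@@###==-===@@@@
254 =-===-=-#%%:--:-::-:.:::::.--==@@@@@@:+%%+=====-@@
262 =--=---=%##::-::::-:::-:-::-=-==+@@*+::##%-----==-
270 =-----:%%#::::::::.::-::---===-=--=@@-:-%%#--:=-==
278 -==--:#%%-:-::::::.-:--::--=-====--%+-:-*%%%---=-=
286 -=:::##%%::.::-:.::::::::-===-==-=-=-:::.#%#*.:-==
294 =:::+@@@-:.::::::::-:.::--=-=---=-=---.::-@@@---:=
302 :-----:@+::.:-:-:::::::-=-=====-==-=-::.-*@::--::-
310 --::-::--:-::::-::-:.:=---===-=-==-==-::------::--
318 ::----.--=::--::.:-::--=----===--=-==-::--::-:--::
326 --:::-:::=..-::-::-:-=====-=--==---=-:-:--:--.:::-
[[ 0.0053  0.0074  0.    ]
 [ 0.0042  0.0082  0.    ]
 [ 0.0029  0.0087  0.    ]
 [ 0.0016  0.009   0.    ]
 [ 0.0003  0.0092  0.    ]
 [-0.0011  0.0091  0.    ]
 [-0.0024  0.0088  0.    ]
 [-0.0037  0.0084  0.    ]
 [-0.0049  0.0078 -0.    ]
 [-0.006   0.007  -0.    ]]
[0.43599831 0.29489983 0.        ]
```

Call:
drive_tool([
  [[0, 0, 0], [0, 0, 0.035], 0.044],
  [[0, 0, 0], [0, 0, 0.035], 0.044],
  [[0, 0, 0], [0, 0, 0], 0.044],
])

```text
time: 55.82
eef_pos: [0.3676, 0.3444, 0.1982]
tcp_rot: [0.887, 0.463, -0.003, 0.0]
contact_force: [-0.4, -0.5, 0.8]
opening: 0.512
finger_force: 0.0
```

Call:
drive_tool([
  [[0, 0, 0], [0.0053, 0.0074, 0], 0.044],
  [[0, 0, 0], [0.0042, 0.0082, 0], 0.044],
  [[0, 0, 0], [0.0029, 0.0087, 0], 0.044],
  [[0, 0, 0], [0.0016, 0.009, 0], 0.044],
  [[0, 0, 0], [0.0003, 0.0092, 0], 0.044],
])

```text
time: 56.45
eef_pos: [0.4133, 0.3326, 0.2019]
tcp_rot: [0.887, 0.462, 0.0, 0.0]
contact_force: [-1.0, 1.5, -0.5]
opening: 0.52
finger_force: 0.7
```

Call:
drive_tool([
  [[0, 0, 0], [-0.0011, 0.0091, 0], 0.044],
  [[0, 0, 0], [-0.0024, 0.0088, 0], 0.044],
  [[0, 0, 0], [-0.0037, 0.0084, 0], 0.044],
  [[0, 0, 0], [-0.0049, 0.0078, 0], 0.044],
  [[0, 0, 0], [-0.006, 0.007, 0], 0.044],
])

```text
time: 57.08
eef_pos: [0.4358, 0.2938, 0.2013]
tcp_rot: [0.887, 0.462, -0.0, 0.0]
contact_force: [-0.2, 0.2, 0.3]
opening: 0.516
finger_force: 0.4
```

Call:
drive_tool([
  [[0, 0, 0.157], [0, 0, 0], 0.044],
  [[0, 0, 0.157], [0, 0, 0], 0.044],
  [[0, 0, 0.156], [0, 0, 0], 0.044],
  [[0, 0, 0.156], [0, 0, 0], 0.044],
  [[0, 0, 0.156], [0, 0, 0], 0.044],
])

```text
time: 57.7
eef_pos: [0.4357, 0.2939, 0.2012]
tcp_rot: [0.996, 0.087, -0.0, 0.0]
contact_force: [0.8, -0.1, -0.1]
opening: 0.517
finger_force: 0.0
```

```bash
python3 - <<'E'
from h import *
s,R=st(); go([.436,.2949,.201],.18-np.pi/2)
w=snap('wrist','w18');g=cv2.cvtColor(w['image'],cv2.COLOR_RGB2GRAY).astype(int)
for r in range(180,360,8): print('%3d'%r,''.join(' .:-=+*#%@'[min(9,v*10//140)] for v in g[r,220:420:4]))
E
```

```text
t 57.7 p [0.4357 0.2939 0.2012] F [ 0.8 -0.1 -0.1] open 0.517 ff 0.008646949427202344 q [ 0.4   0.    1.99 -0.    1.16  1.8 ]
[[0.985, 0.173, -0.0], [0.173, -0.985, -0.001], [-0.0, 0.001, -1.0]]
shift(tool axes now) [ 0.0005 -0.001   0.0002] toolyaw -1.397
turn z -0.0062 (alt half turn)
180 %%@%@@@%@@@%@%%@%@@%@@@@@%%%@@%@@@@@%@@@@@@%%@@%%@
188 @%@@%%%@@%%%@@@@%@%%@%@@@%%@@@%@@@@%@%@@%%%@%@@@@%
196 %%@%%%%%@@@%%@%%@@%%@%@@%%@@@%%@@@@%@%@@@%%@@@@%%@
204 @%%@%@%%@@%%%@%%@%%%@%%@@%@@@%%@@%@@@@%%@@@@@@@@%@
212 @@%%%%%@@@@@%@@@@@@@@%%@@%%%@@%@@@@@@@@@@@@%@@@@@%
220 @@@%@%%%%@@%%@%@@@@@@%@@%@%%%@%@%@%@%%@%@@%@@@@%@%
228 %@@@%%%@@@@@%@%%%%%%%%@%@%%%@%@@%@@%@@@@%%@%@%%%@@
236 @@%%@@@@%@%%%%@@%%@%*+%%@@%@%@%%%@%@@%%@%@%%@@%@@%
244 @%@@@@%%%%%@@%+++:.:-*+%%%@%@%@%%@%@%@%%@%%%%@@@%%
252 %@%%%@@@%==::@-.  .....%@%@%%%@%%@%@@.===%@%%%%@@%
260 @@%@@@%%===..*..........%%@%@@@%%%@@%..+==%%%@@%@@
268 @@%%...===.... . ... ...%%%%%@@@%@%%%..:===..:@%%@
276 @@@...===-.. ..........:+@@@@%@%@@%%%. .===-.::@@@
284 @@:..-===....... ......-*%@%%@@%%%%%#....===:..=@@
292 @-.::===.......:.......-*+@@@@@%@@@@@. ..-===..:*@
300 .:....-#:....:..: .....=**%@@@@@@@@@@-:..-#.......
308 .::.....::....:.....:..***+=:...........:......:..
316  ....:..::....:....:..=@@@@+-.......::..::........
324 .:::.....:..::.:::..:@@@@@@+-..........::..:.:..:.
332 ..:......:.:::..:.:@@@@@@@@%=...........:...:.....
340 . .......:::::::::::@@%#++**::. ..:.....:....:....
348 ...:..:..:::.:::::::-:-------:...........:..:.....
356 .....:...:::.:::::.:-------:--. ...:...:....:.....
```

Call:
drive_tool([
  [[0, 0, -0.006], [0, -0.001, 0], 0.03],
  [[0, 0, 0], [0, 0, 0], 0.024],
  [[0, 0, 0], [0, 0, 0], 0.021],
  [[0, 0, 0], [0, 0, 0], 0.02],
  [[0, 0, 0], [0, 0, 0], 0.02],
], grip_force=20)

```text
time: 58.38
eef_pos: [0.4355, 0.2955, 0.2013]
tcp_rot: [0.996, 0.092, -0.0, 0.0]
contact_force: [0.6, 1.2, 0.3]
opening: 0.233
finger_force: 0.3
```

```bash
python3 - <<'E'
from h import *
s,R=st(); go([.436,.2949,.201],.18-np.pi/2)
pv=np.array([.375,.2838]);p=s['eef_pos'];print('joint est',np.arctan2(p[1]-pv[1],p[0]-pv[0])-.18)
E
```

```text
t 58.38 p [0.4355 0.2955 0.2013] F [0.6 1.2 0.3] open 0.233 ff 0.31281466595828533 q [ 0.4   0.    1.98 -0.    1.16  1.79]
[[0.983, 0.184, -0.0], [0.184, -0.983, -0.0], [-0.0, 0.0, -1.0]]
shift(tool axes now) [0.0004 0.0006 0.0003] toolyaw -1.3856
turn z 0.0052 (alt half turn)
joint est 0.01047927131921686
```

Call:
drive_tool([
  [[0, 0, 0], [0, 0, 0], 0.044],
  [[0, 0, 0], [0, 0, 0], 0.044],
  [[0, 0, 0], [0, 0, -0.04], 0.044],
  [[0, 0, 0], [0, 0, -0.06], 0.044],
  [[0, 0, 0], [0, 0, -0.03], 0.044],
])

```text
time: 59.0
eef_pos: [0.4364, 0.2958, 0.3353]
tcp_rot: [0.996, 0.092, 0.002, -0.001]
contact_force: [0.3, -0.2, 0.5]
opening: 0.516
finger_force: 0.0
```

Call:
drive_tool([
  [[0, 0, 0], [0.01, 0.05, 0], 0.044],
  [[0, 0, 0], [0.01, 0.05, 0], 0.044],
  [[0, 0, 0], [0.01, 0.05, 0], 0.044],
  [[0, 0, 0], [0.01, 0.05, 0], 0.044],
  [[0, 0, 0], [0, 0, 0], 0.044],
])

```text
time: 59.62
eef_pos: [0.5124, 0.1035, 0.331]
tcp_rot: [0.996, 0.09, -0.0, 0.0]
contact_force: [-0.0, 1.5, -0.1]
opening: 0.515
finger_force: 0.0
```

```bash
python3 - <<'E'
from h import *
s,R=st(); a0=load('scene0');a=snap('scene','sc20')
# compare start and end of the box/clamp/bystander area
d=cv2.absdiff(cv2.cvtColor(a0['image'],cv2.COLOR_RGB2GRAY),cv2.cvtColor(a['image'],cv2.COLOR_RGB2GRAY))
for n,(x0,y0,x1,y1) in dict(knob=(380,110,415,142),lid=(360,130,480,225),bottle=(335,265,375,322),tips=(245,305,312,365),mug=(412,238,466,292)).items():
    q=d[y0:y1,x0:x1];print(n,'changed px',(q>50).sum(),'of',q.size)
for i in('scene0','sc20'):
    g=cv2.cvtColor(load(i)['image'],cv2.COLOR_RGB2GRAY).astype(int)
    for r in range(114,144,3): print('%3d'%r,''.join(' .:-=+*#%@'[v*10//256] for v in g[r,370:450]))
E
```

```text
t 59.62 p [0.5124 0.1035 0.331 ] F [-0.   1.5 -0.1] open 0.515 ff 0.0 q [ 0.01 -0.11  1.85 -0.    1.4   1.4 ]
[[0.984, 0.179, -0.001], [0.179, -0.984, -0.001], [-0.001, 0.001, -1.0]]
knob changed px 34 of 1120
lid changed px 161 of 11400
bottle changed px 0 of 2280
tips changed px 0 of 4020
mug changed px 0 of 2916
114 ....................................:.::........................................
117 :......:......:...::.:........:...::..:...:.....................................
120 ...:.......:...:::::::.::.::::::.::::::....:...:-*@@@%-.........................
123 ........:.:..::-------:::.::.:..........:-=@@@@@@@@@@@@@@@+:....................
126 :.....:...:::..:::*#######=:::::.......+@@@@@@@@@@@@@@@@@@@@@@%-:...............
129 ..::....::.::::-------=+######%-.......@@@@@@@@@@@@@@@@@@@@@%*+++#@%-...........
132 ...:.::::.::::---------==--+###:......-@@@@@@@@@@@@@@@%*++++==-::=@@@@@@*:......
135 .::.:::::.::::-=#@@@@@@@@@**+=---:.:::-@@@@@@@@#*++++==--:**=::::%@@@@@@@@@@%-:.
138 ::::::::-*@@@@@@@@@@@@@@@@@@@@@*++==+*@@@%*++++==---*@@@@@@@-:::=@@@@@@@@@@@@@@@
141 :-=*@@@@@@@@@@
[... 216 characters left out ...]
....................
120 .........:.::..::::::::::..::.:..:::::::..:.:..::-*@@@*:........................
123 .....:......:.:-------::..::::..........::-+@@@@@@@@@@@@@@%=:...................
126 ....:...:.:...:.::*######%=::::.......-@@@@@@@@@@@@@@@@@@@@@@@@%-:..............
129 ..:..:.:::.:::--------+#######+.......+@@@@@@@@@@@@@@@@@@@@@@%*+++#@*:..........
132 ..::::::.:::::-------:-=--=###=:......@@@@@@@@@@@@@@@@#%*+++===-::*@@@@@%-:.....
135 ::..::::::::::-=#@@@@@@@@@*+=--:::.::=#@@@@@@@@@%*++++==---*@+::::@@@@@@@@@@@*:.
138 :::::.::-=%@@@@@@@@@@@@@@@@@@@*+=-==+*@@@##*++++==---*@@@@@@%-:::%@@@@@@@@@@@@@@
141 :-=*@@@@@@@@@@@@@@@@@@@@@@@@@@@@@@@%+*+++==---**@@@@@@@@@@@@-:::=@@@@@@@@@@@@@@@
```

The clamp, lid and bystanders match the start picture to about a pixel, so I hand in.

```bash
python3 -c "
from plant import ctrl
print(ctrl.sign_off())"
```

```text
the job is handed in; nothing more can be done
None
```

The job is handed in: all three carriers were set down in wells by feel, the lid is seated and the clamp points straight in over it; carrier A first touched a divider at about 16 N and was re-lowered, and I did not picture-check that every carrier stands upright before closing the lid.

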